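# Pack the engraved gifts into their presentation boxes

## Task

The engraving is done: put the mug, the hip flask, the pen and the trinket box each into its own presentation box, fully down and flat in the lined recess of its own shape - the mug standing upright, the flask plate up with its cap in the notch. Set the pieces down gently, do not drop them, and leave the polish bottle and the cutter block as they are.

Things in the scene. Friction and masses are not known exactly. Their poses are not given: they have to be found in the camera images.
- mug: silver christening mug, standing upright: outer diameter 60, height 72, open top, wall 3; a wire handle on its +y side reaches 56 from the axis, between heights 22 and 66. About 160 g. Origin: centre of its underside, z up. Plain to grip across its x axis (60 mm). It belongs in mug_case
- flask: steel hip flask with a dark leather wrap and a round cap, lying on its back with its engraved plate up: body 62 wide (x) by 90 long (y) by 24 thick (z), neck and cap (diameter 18) toward +y, 114 long overall. About 140 g. Origin: on its underside, at the middle of the overall length; the body spans y = -57 to +33 mm, the cap y = +39 to +57, so the middle of the body is at y = -12. Grip across x (62 mm). It belongs in flask_case
- pen: dark blue square-barrelled pen with gold clip and ends, lying flat: barrel 14 by 14 in section, 138 long along y (the 112 mm of the barrel lie at y = -54 to +58), tapered tip toward -y, clip up. About 40 g. Origin: centre of its underside. Grip across x (14 mm). It belongs in pen_case, either way round
- trinket_box: closed copper trinket box with a brass band, oval with straight sides: 48 wide (x), 72 long (y), 26 high, solid to handle. About 110 g. Origin: centre of its underside. Grip across x (48 mm). It belongs in trinket_case, either way round
- mug_case: open black presentation box, 112 by 112, with a blue lining whose top is 24 above the table and has a round recess of diameter 74, 12 deep (recess floor at z = 12). The recess floor is paler than the lining round it. The case does not move. Origin: centre of its underside, on the table; the recess is centred on it. Any heading of the handle will do
- flask_case: open black presentation box, 104 (x) by 160 (y), with a red lining whose top is 21 above the table and has a flask-shaped recess 9 deep (recess floor at z = 12): 76 wide over y = -64 to +40, then a notch for the cap, 32 wide, over y = +40 to +64. The recess floor is paler than the lining round it. The case does not move. Origin: centre of its underside, on the table; a seated flask has its origin and axes over the case's (cap toward the case's +y)
- pen_case: open black presentation box, 60 (x) by 184 (y), with a purple lining whose top is 18 above the table and has a straight slot 28 wide (x) by 152 long (y), 6 deep (slot floor at z = 12). The recess floor is paler than the lining round it. The case does not move. Origin: centre of its underside, on the table; the slot is centred on it
- trinket_case: open black presentation box, 98 (x) by 122 (y), with a green lining whose top is 22 above the table and has an oval recess 62 wide (x) by 86 long (y), 10 deep (recess floor at z = 12). The recess floor is paler than the lining round it. The case does not move. Origin: centre of its underside, on the table; the recess is centred on it
- polish_bottle: bystander: white polish bottle with a red cap, diameter 50, height 130, beyond the cases. Origin: centre of its underside. Leave it standing where it is
- cutter_block: bystander: aluminium block 44 by 110, 28 high, with five engraving cutters standing in it up to height 50, beyond the cases. Origin: centre of its underside. Leave it where it is
Things that resemble listed ones, but are neither listed nor needed, are in the scene too. What is meant by the flask is not blue, purple or red, and is the smaller of those in its own colour.

How it is judged:
At the end, for the whole second after the job is handed in: Mug, flask, pen and trinket box each lie in their own case: origin within 12 mm horizontally of the case's, underside no more than 3 mm above the recess floor, upright (flat) to 0.07 rad, at rest and released (horizontal distance between mug and mug_case below 0.012 m and z of mug in the frame of mug_case below 0.015 m and angle between each of mug, flask, pen, trinket_box's own z axis and vertical below 0.07 rad and linear speed of each of mug, flask, pen, trinket_box below 0.02 m/s and contact force between each of mug, flask, pen, trinket_box and the fingers below 0.1 N and horizontal distance between flask and flask_case below 0.012 m and z of flask in the frame of flask_case below 0.015 m and horizontal distance between pen and pen_case below 0.012 m and z of pen in the frame of pen_case below 0.015 m and horizontal distance between trinket_box and trinket_case below 0.012 m and z of trinket_box in the frame of trinket_case below 0.015 m); the robot touches nothing.
It fails at once if a piece is dropped, thrown or knocked about: it moves faster than 0.65 m/s out of the fingers ((linear speed of mug above 0.65 m/s and contact force between mug and the fingers below 0.2 N) or (linear speed of flask above 0.65 m/s and contact force between flask and the fingers below 0.2 N) or (linear speed of pen above 0.65 m/s and contact force between pen and the fingers below 0.2 N) or (linear speed of trinket_box above 0.65 m/s and contact force between trinket_box and the fingers below 0.2 N)).
It fails at once if the polish bottle is shifted by more than 20 mm or tipped (distance of polish_bottle from where it was at the start of the episode above 0.02 m or angle between polish_bottle's own z axis and vertical above 0.25 rad).
It fails at once if the cutter block is shifted by more than 20 mm or tipped (distance of cutter_block from where it was at the start of the episode above 0.02 m or angle between cutter_block's own z axis and vertical above 0.25 rad).
It also fails if it takes over 109 s, if anything falls off the work surface, if the arm or the gripper's body presses on something with over 40 N, if the wrist force passes 120 N, or if a joint passes its speed limit or range.

## Robot

A 6-joint arm with a two-finger parallel gripper is mounted at the origin on the work surface. World frame = base frame: x ahead of the robot, y to its left, z up, the work surface at z = 0. Lengths are in m, angles in rad, forces in N, time in s.
With the tool pointing down it reaches from about 0.425 to 0.95 m from the base axis. Payload 3.5 kg.
Tool frame: the origin (TCP) lies at the very end of the fingers, on their centre line; the grasp point (between the pads) lies 19 mm behind it; z points along the fingers, y is the direction in which the jaws open and shut (so a half turn about z gives the same grasp; the last joint's range is limited). The gripper opens to 85 mm and grips with 20 to 120 N. Pads are 22 mm wide; open, the fingers measure 114 mm over their backs; the gripper's body (76 mm by 85 mm) begins 54 mm behind the grasp point. The pads swing forward as they close: fully open they stand 13 mm farther back than shut.
Start: joints at [0.965, 0.286, 1.577, -0, 1.279, -0.15], TCP at [0.297, 0.606, 0.231] pointing down, gripper open.
Joint ranges: [-2.77, 2.77], [-0.9, 2.22], [0.21, 2.48], [-1.53, 4.67], [0.24, 2.81], [-2.84, 2.84]. Speed limits (rad/s): [2.79, 2.79, 3.14, 3.14, 3.14, 3.14].

## Interface

Orientations are given as a unit quaternion [x, y, z, w].
In Python, from plant import ctrl, imaging gives the robot as it stands.
- The arm moves only by the shell command python3 -m creep 'ROWS' [OPENING] [FORCE]. ROWS is JSON, one flat list of numbers, 4 for each row, row after row: the shift along the tool's x, y, z in units of 25 mm (1.0 is 25 mm), then the turn about the tool's z in units of 5 degrees (1.0 is 5 degrees). A call has 1 to 20 rows; each row is the pose to reach, as a shift and turn from the pose commanded when the call began, along the tool's axes at that moment; what a row does not reach only later rows make up. A row lasts 1/12 s, in which the tool goes at most 41.7 mm and 7.16 degrees, less where a joint would pass 70% of its speed; a pose out of reach is approached as far as the arm can. A call with a gripper value outside its range is refused whole. OPENING is the closure in counts, from 0 (fully open) to 255 (shut), set as the call begins (- or left out, the last holds). The fingers move at their own pace and stop on an object; FORCE is the grip in N (left out, the last holds). Time passes only in rows, so rows that repeat a pose let the fingers close. It gives the time, the measured TCP pose, the force and the opening at its end, in the units of the state.
- ctrl.get_state(): the state, without advancing time (a new reading comes with each control period).
- imaging.read_camera(name): name is "scene" or "side" or "wrist"; returns the picture (480x640x3 uint8, red, green, blue); there is no depth.
- imaging.camera_info(name): a dict with "intrinsics" (3x3 intrinsics, pixels), "distortion" ([k1, k2, p1, p2, k3] as OpenCV has them; the pictures are not rectified), "origin" and "attitude" of the camera in the world. Camera axes: x right, y down, z forward; pixel columns grow to the right and rows downward; lengths in m; the calibration is good to about 2 mm. A picture is of the moment at which its call begins: read the wrist's pose just before it. camera_info takes no time and is no camera call; for the wrist camera it gives the pose at the moment of the call.
- ctrl.sign_off(): hands the job in, once; it reports no verdict.
Trained networks look in the newest picture that a camera, given by its name, has taken for a name from the list of things; names that differ only in an ending like _2 or _b are one class to them, and where a whole thing is asked for, a point or a joint stands for the part that bears it (a point fixed in the world has none). Each returns a list of dicts, best first, with "p" (0 to 1); they miss things now and then, are a little off and sometimes report something else, mostly with a low value. They report only what shows in the picture. A call takes as long as a camera call. They do not tell look-alikes from the thing itself.
- imaging.silhouettes(camera, name): "mask" (480x640 bool, what is visible of it) and "uv" ([column, row] in pixels, amid what is visible of it).
The state is a dict: "time": time; "qpos": joint angles; "dq": joint speeds; "joint_efforts": joint torques, N m; "eef_pos": TCP position; "tcp_rot": TCP orientation; "contact_force": force on the tool from outside, world axes, zero at the start; "wrist_torque": the same for the moment, N m; "opening": opening from 0.0 (shut) to 1.0 (fully open).
Only numpy, scipy, OpenCV 4.12 (cv2) and the standard library are available. Lean on these libraries where they do the work, as an engineer would, in place of code of your own. Each camera call takes 0.05 s, during which the arm holds its last target.

## Working session

There is one attempt and no reset: what is moved stays moved. The work goes in short steps, Python scripts to look and compute and a shell command to move; the robot and the scene stay as the last step left them, time stands still between calls to the robot, and variables do not carry over. Pictures are saved under pics/ and viewed, and the job is handed in when it is done.

```bash
ls; mkdir -p pics; python3 - <<'E'
from plant import ctrl, imaging
import cv2
s=ctrl.get_state(); print({k:(v if not hasattr(v,'round') else v) for k,v in s.items()})
for n in ["scene","side","wrist"]:
    im=imaging.read_camera(n); cv2.imwrite(f"pics/{n}0.png",im[...,::-1]); i=imaging.camera_info(n); print(n,i)
E
```

```text
pics
{'time': 0.0, 'qpos': array([ 9.64999636e-01,  2.87200699e-01,  1.57819979e+00,  1.67342279e-05,
        1.27861723e+00, -1.50001343e-01]), 'dq': array([-6.91861277e-05,  8.17831491e-04, -1.95151723e-04, -4.35178538e-04,
        6.78425592e-05, -1.45378717e-03]), 'joint_efforts': array([ 5.70411103e-04, -4.05974579e+01, -2.92633009e+01, -2.18495247e-04,
        5.87600793e-03, -1.56659208e-06]), 'eef_pos': array([0.29670356, 0.60554684, 0.2299115 ]), 'tcp_rot': array([ 2.25932248e-01,  9.74142263e-01, -1.12401921e-03, -4.54829197e-04]), 'contact_force': array([-0.47741188, -0.54208613, -0.19013065]), 'wrist_torque': array([-0.01281091, -0.05036884,  0.04287257]), 'opening': 0.9977908228546755}
scene {'intrinsics': array([[530.49869046,   0.        , 323.62764469],
       [  0.        , 530.49869046, 234.68060776],
       [  0.        ,   0.        ,   1.        ]]), 'distortion': array([-0.01265599,  0.        ,  0.        ,  0.        ,  0.        ]), 'origin': array([1.0636045 , 0.40112123, 1.03799136]), 'attitude': array([ 0.4737033 ,  0.83454707, -0.24417358, -0.13969836])}
side {'intrinsics': array([[467.46284512,   0.        , 322.89004923],
       [  0.        , 467.46284512, 238.16954812],
       [  0.        ,   0.        ,   1.        ]]), 'distortion': array([-0.00066647,  0.        ,  0.        ,  0.        ,  0.        ]), 'origin': array([ 0.02611704, -0.78888151,  0.69287153]), 'attitude': array([ 0.84790691, -0.24389102,  0.12033859, -0.45507105])}
wrist {'intrinsics': array([[402.64997647,   0.        , 322.29971319],
       [  0.        , 402.64997647, 238.05869478],
       [  0.        ,   0.        ,   1.        ]]), 'distortion': array([-0.06563768,  0.        ,  0.        ,  0.        ,  0.        ]), 'origin': array([0.22208965, 0.64312945, 0.3728809 ]), 'attitude': array([0.83685503, 0.52193602, 0.08688926, 0.14038058])}
```

View pics/scene0.png

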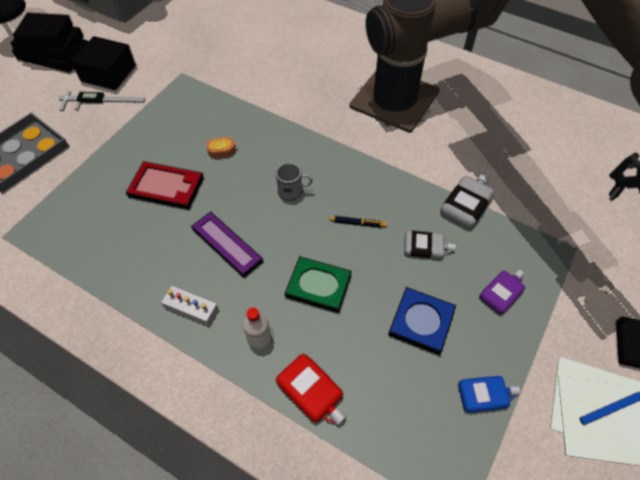

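View pics/side0.png

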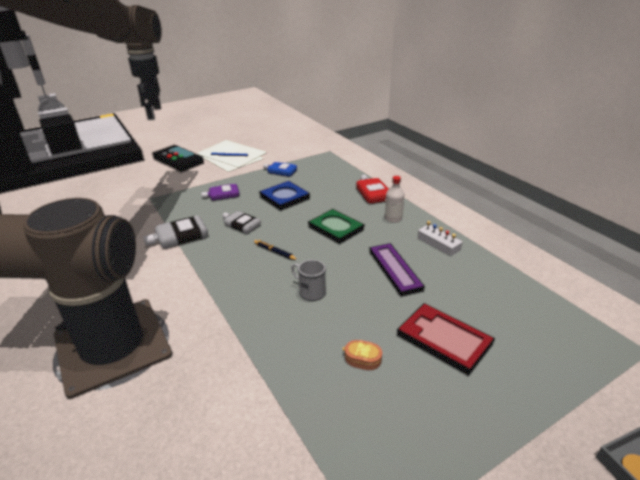

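View pics/wrist0.png

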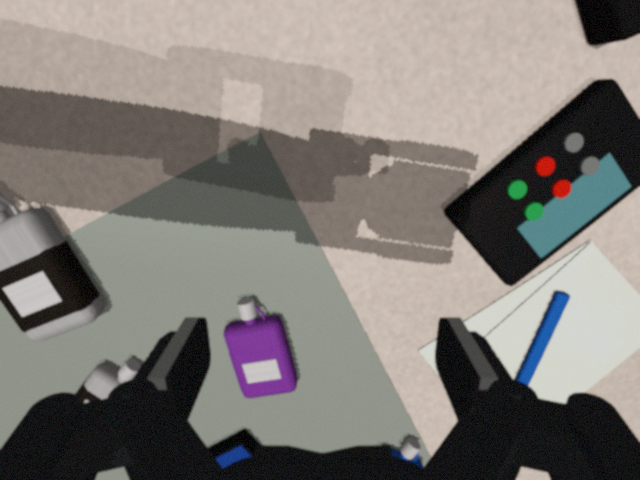

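The candidates for the flask in the scene picture are:
- steel, larger, at (467,200)
- steel, smaller, at (428,244)
- purple at (503,291)
- blue at (487,393)
- red at (310,387)

By the description it is the smaller steel one at (428,244). Next I'll fit models to the silhouettes in both fixed views.

```bash
cat > h.py <<'E'
import numpy as np, cv2
from scipy.spatial.transform import Rotation as R
from scipy.optimize import minimize
from plant import ctrl, imaging
def proj(i,P):
    Rc=R.from_quat(i["attitude"]).as_matrix()
    rv=cv2.Rodrigues(Rc.T)[0]; t=-Rc.T@i["origin"]
    return cv2.projectPoints(np.asarray(P,float).reshape(-1,1,3),rv,t,i["intrinsics"],i["distortion"])[0].reshape(-1,2)
def ray(i,uv,z):
    n=cv2.undistortPoints(np.array([[uv]],float),i["intrinsics"],i["distortion"])[0,0]
    d=R.from_quat(i["attitude"]).as_matrix()@np.array([n[0],n[1],1]); o=i["origin"]
    return o+d*(z-o[2])/d[2]
def box(x0,x1,y0,y1,z0,z1): return np.array([[x,y,z] for x in(x0,x1) for y in(y0,y1) for z in(z0,z1)])
def cyl(rx,z0,z1,dy=0):
    a=np.linspace(0,2*np.pi,32,endpoint=False); return np.array([[rx*np.cos(t),rx*np.sin(t)+np.sign(np.sin(t))*dy,z] for t in a for z in(z0,z1)])
def capy(r,y0,y1,zc):
    a=np.linspace(0,2*np.pi,16,endpoint=False); return np.array([[r*np.cos(t),y,zc+r*np.sin(t)] for t in a for y in(y0,y1)])
M={'mug':[cyl(30,0,72),box(-3,3,28,56,60,66),box(-3,3,28,56,22,28),box(-3,3,51,56,22,66)],
'flask':[box(-31,31,-57,33,0,24),capy(9,33,57,12)],
'pen':[box(-7,7,-54,58,0,14),box(-3,3,-69,69,4,10)],
'trinket_box':[cyl(24,0,26,12)],
'mug_case':[box(-56,56,-56,56,0,24)],'flask_case':[box(-52,52,-80,80,0,21)],
'pen_case':[box(-30,30,-92,92,0,18)],'trinket_case':[box(-49,49,-61,61,0,22)],
'polish_bottle':[cyl(25,0,100),cyl(12,100,130)],'cutter_block':[box(-22,22,-55,55,0,28)]}
def world(P,p,z=0):
    c,s=np.cos(p[2]),np.sin(p[2]); return P/1000@np.array([[c,-s,0],[s,c,0],[0,0,1]]).T+[p[0],p[1],z]
S=4
def render(i,name,p,z=0):
    m=np.zeros((480,640),np.uint8)
    for P in M[name]:
        h=cv2.convexHull(proj(i,world(P,p,z)).astype(np.float32))
        cv2.fillConvexPoly(m,np.round(h*16).astype(np.int32),255,cv2.LINE_AA,4)
    return m/255.
def fit(name,obs,p0,z=0,yaws=None):
    # obs: list (info, mask)
    def cost(q):
        c=0
        for i,m in obs:
            r=render(i,name,q*np.array([.01,.01,.1]),z); c+=1-np.minimum(r,m).sum()/np.maximum(r,m).sum()
        return c/len(obs)
    best=None
    for y in (np.arange(0,2*np.pi,np.pi/6) if yaws is None else yaws):
        x0=np.array([p0[0]*100,p0[1]*100,y*10])
        r=minimize(cost,x0,method='Nelder-Mead',options=dict(initial_simplex=[x0,x0+[1,0,0],x0+[0,1,0],x0+[0,0,2.5]],xatol=.005,fatol=1e-4,maxiter=150))
        if best is None or r.fun<best.fun: best=r
    return best.x*[.01,.01,.1],best.fun
E
cat > a.py <<'E'
from h import *
import json
out={}; D={}
for n in M:
    for c in("scene","side"):
        D[n,c]=[(d["p"],d["uv"],d["mask"]) for d in imaging.silhouettes(c,n)]
        print(n,c,[(round(float(a),2),np.round(u).astype(int).tolist(),int(m.sum())) for a,u,m in D[n,c][:8]])
import pickle; pickle.dump(D,open('D.pkl','wb'))
E
python3 a.py
```

```text
mug scene [(0.88, [289, 181], 977), (0.66, [355, 221], 389)]
mug side [(0.64, [310, 285], 1090)]
flask scene [(0.91, [469, 200], 1827), (0.87, [505, 292], 1290), (0.73, [312, 390], 2960), (0.68, [490, 394], 1797), (0.64, [425, 245], 1108), (0.58, [317, 287], 2565)]
flask side [(0.88, [222, 190], 455), (0.82, [283, 169], 320), (0.81, [370, 188], 680), (0.72, [240, 221], 587), (0.65, [180, 237], 1343)]
pen scene [(0.77, [361, 220], 396), (0.3, [291, 180], 914)]
pen side [(0.58, [273, 251], 303), (0.58, [338, 223], 1165)]
trinket_box scene [(0.59, [222, 147], 518)]
trinket_box side [(0.65, [360, 356], 905)]
mug_case scene [(0.93, [421, 317], 2995)]
mug_case side [(0.72, [285, 195], 1050)]
flask_case scene [(0.84, [167, 185], 2574)]
flask_case side [(0.66, [447, 337], 3769)]
pen_case scene [(0.72, [226, 245], 2041)]
pen_case side [(0.72, [396, 271], 1432), (0.23, [358, 357], 982)]
trinket_case scene [(0.86, [317, 287], 2520)]
trinket_case side [(0.76, [335, 226], 1250)]
polish_bottle scene [(0.57, [255, 330], 854)]
polish_bottle side [(0.66, [238, 222], 572), (0.59, [398, 199], 735)]
cutter_block scene [(0.7, [189, 306], 1275)]
cutter_block side [(0.68, [440, 241], 844), (0.28, [398, 199], 659)]
```

```bash
python3 - <<'E'
import cv2
im=cv2.imread('pics/scene0.png')[150:290,380:550]; cv2.imwrite('pics/crop1.png',cv2.resize(im,None,fx=4,fy=4,interpolation=cv2.INTER_CUBIC))
E
```

```text
(no output)
```

View pics/crop1.png

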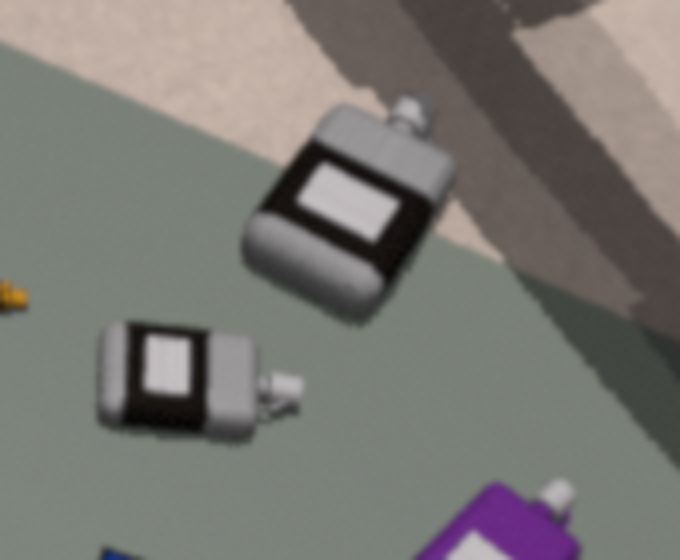

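The crop shows two steel flasks. The large one is at (467,200) and the small one at (428,244), with its cap to the right, so the small one is the one I want. Now the fits.

```bash
cat > b.py <<'E'
from h import *
import pickle
D=pickle.load(open('D.pkl','rb')); I={c:imaging.camera_info(c) for c in("scene","side")}
pick={'mug':((289,181),(310,285)),'flask':((425,245),(240,221)),'pen':((361,220),(273,251)),'trinket_box':((222,147),(360,356)),
'mug_case':((421,317),(285,195)),'flask_case':((167,185),(447,337)),'pen_case':((226,245),(396,271)),'trinket_case':((317,287),(335,226)),'polish_bottle':((255,330),(398,199)),'cutter_block':((189,306),(440,241))}
F={}
for n,uvs in pick.items():
    obs=[]
    for c,u in zip(I,uvs):
        d=min(D[n,c],key=lambda d:np.hypot(d[1][0]-u[0],d[1][1]-u[1])); obs.append((I[c],d[2].astype(float)))
    p0=ray(I['scene'],uvs[0],.012)[:2]
    ys=None if n in('mug','flask') else np.arange(0,np.pi,np.pi/6)
    if n=='polish_bottle':ys=[0]
    a=fit(n,obs,p0,yaws=ys); b=fit(n,obs[:1],a[0],yaws=[a[0][2]]); c=fit(n,obs[1:],a[0],yaws=[a[0][2]])
    F[n]=a[0]; print(n,*[(np.round(q[0][:2],4).tolist(),round(float(np.degrees(q[0][2]))%360,1),round(float(q[1]),3)) for q in(a,b,c)])
pickle.dump(F,open('F.pkl','wb'))
for c in I:
    im=cv2.imread(f'pics/{c}0.png')
    for n in F:
        cs,_=cv2.findContours((render(I[c],n,F[n])>.5).astype(np.uint8),cv2.RETR_EXTERNAL,cv2.CHAIN_APPROX_NONE)
        cv2.drawContours(im,cs,-1,(0,255,255),1)
    cv2.imwrite(f'pics/fit_{c}.png',im)
E
python3 b.py
```

```text
mug ([0.4214, -0.0767], 22.4, 0.131) ([0.4235, -0.0762], 27.7, 0.107) ([0.4184, -0.079], 20.1, 0.126)
flask ([0.3948, 0.2851], 19.5, 0.209) ([0.3948, 0.2851], 19.5, 0.19) ([0.3967, 0.2923], 11.5, 0.208)
pen ([0.4192, 0.1137], 22.3, 0.24) ([0.4207, 0.1128], 22.7, 0.257) ([0.4176, 0.1149], 21.3, 0.213)
trinket_box ([0.4029, -0.2977], 221.7, 0.139) ([0.4034, -0.2976], 225.2, 0.13) ([0.402, -0.2971], 216.3, 0.141)
mug_case ([0.5715, 0.3491], 7.8, 0.055) ([0.5726, 0.3491], 7.4, 0.046) ([0.5704, 0.3487], 7.9, 0.058)
flask_case ([0.568, -0.3442], 17.4, 0.072) ([0.5691, -0.3445], 16.3, 0.073) ([0.567, -0.3435], 17.5, 0.068)
pen_case ([0.6285, -0.1153], 345.4, 0.101) ([0.6285, -0.1161], 345.8, 0.066) ([0.6283, -0.1142], 344.7, 0.13)
trinket_case ([0.6093, 0.1188], 193.1, 0.075) ([0.6105, 0.1191], 192.7, 0.07) ([0.6079, 0.1176], 190.3, 0.076)
polish_bottle ([0.7764, 0.0773], 348.3, 0.174) ([0.7764, 0.0773], 348.3, 0.199) ([0.7764, 0.0772], 348.4, 0.15)
cutter_block ([0.7955, -0.087], 7.3, 0.094) ([0.7963, -0.0871], 7.1, 0.088) ([0.7944, -0.0864], 7.0, 0.094)
```

View pics/fit_scene.png

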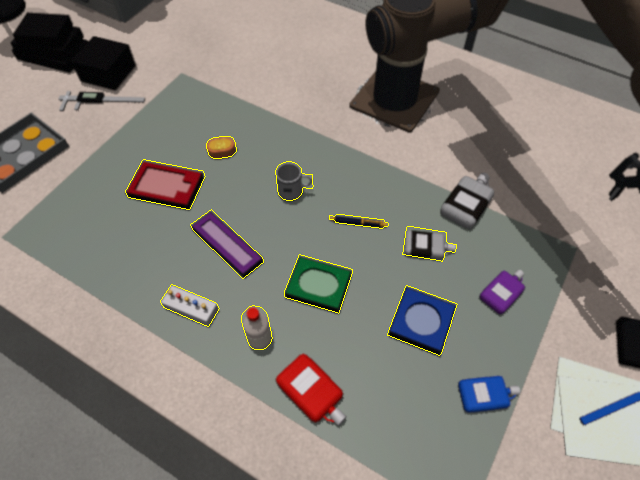

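View pics/fit_side.png

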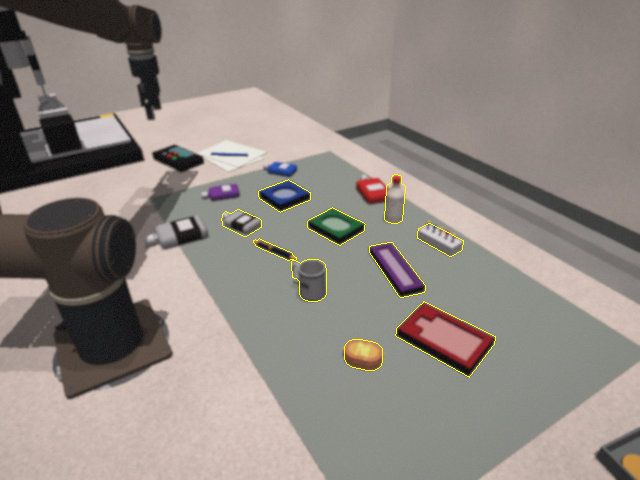

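The outlines match all of the pieces and cases. The flask's two views differ by about 7 mm, so I'll check it with the wrist camera. First a planner that only prints numbers.

```bash
cat > plan.py <<'E'
import sys
from h import *
# usage: plan.py x y z objyaw_deg  -> shift units; jaws (tool y) along object x, mod 180 (or 'T' keep)
def plan(x,y,z,yaw=None,full=False,ref=None):
    s=ctrl.get_state(); T=R.from_quat(s["tcp_rot"]); p=s["eef_pos"]
    d=T.inv().apply(np.array([x,y,z])-p)/.025
    ty=T.apply([0,1,0]); cur=np.arctan2(ty[1],ty[0])
    qa=lambda x,y: np.arctan2(y,x)-np.arcsin(.1011/np.hypot(x,y))
    dq=qa(x,y)-s["qpos"][0]
    if yaw is None: opts=[0.]
    else:
        e=cur-np.radians(yaw); e=(e+np.pi/2)%np.pi-np.pi/2; opts=[e,e-np.pi*np.sign(e)]
    print('t',round(float(s['time']),2),'p',p.round(4),'jaw yaw',round(float(np.degrees(cur)),1),'q6',round(float(s['qpos'][5]),2),'op',round(float(s['opening']),3),'F',np.round(s['contact_force'],1))
    for e in opts: print('shift',d.round(2),'turn units',round(float(np.degrees(e)/5),2),'q6->',round(float(s['qpos'][5]+e+dq),2))
if __name__=='__main__':
    a=[float(v) for v in sys.argv[1:]]; plan(*a)
E
python3 - <<'E'
from h import *
s=ctrl.get_state(); T=R.from_quat(s["tcp_rot"]); i=imaging.camera_info('wrist')
print('cam in tool',T.inv().apply(i["origin"]-s["eef_pos"]).round(4))
g=ray(i,(320,240),0.0); print('centre hits, tool axes from TCP',T.inv().apply(g-s["eef_pos"]).round(3))
sc=imaging.camera_info('scene'); 
for uv in[(469,230),(443,212)]: print(ray(sc,uv,0.0))
print(s["eef_pos"], T.as_matrix().round(3))
E
python3 plan.py 0.3988 0.2738 0.2 19.5
```

```text
cam in tool [ 0.0836  0.0005 -0.1426]
centre hits, tool axes from TCP [-0.047 -0.001  0.231]
[0.30493326 0.34722683 0.        ]
[0.28882347 0.27389839 0.        ]
[0.29707856 0.60609865 0.23133674] [[-0.898  0.44  -0.   ]
 [ 0.44   0.898  0.   ]
 [ 0.     0.    -1.   ]]
t 1.15 p [0.2971 0.6061 0.2313] jaw yaw 63.9 q6 -0.15 op 0.999 F [-0.6 -0.6 -0.2]
shift [ -9.5  -10.14   1.25] turn units 8.88 q6-> 0.05
shift [ -9.5  -10.14   1.25] turn units -27.12 q6-> -3.09
```

```bash
python3 -m creep '[-0.95,-1,0.12,0.9, -1.9,-2,0.25,1.8, -2.85,-3,0.37,2.7, -3.8,-4.05,0.5,3.55, -4.75,-5.1,0.62,4.45, -5.7,-6.1,0.75,5.3, -6.65,-7.1,0.9,6.2, -7.6,-8.1,1,7.1, -8.55,-9.1,1.1,8, -9.5,-10.15,1.25,8.9, -9.5,-10.15,1.25,8.9, -9.5,-10.15,1.25,8.9]'
cat > look.py <<'E'
import sys
from h import *
# look.py name tag [z x y yaw]: wrist fit
n,tag=sys.argv[1:3]; 
import pickle
F=pickle.load(open('F.pkl','rb')); z=float(sys.argv[3]) if len(sys.argv)>3 else 0
i=imaging.camera_info('wrist'); im=imaging.read_camera('wrist')[...,::-1].copy()
ds=imaging.silhouettes('wrist',n); pr=proj(i,[[F[n][0],F[n][1],.01]])[0]
print('expect',pr.round(),[(round(float(d['p']),2),np.round(d['uv']).tolist(),int(d['mask'].sum())) for d in ds])
for d in ds[:]:
    if np.hypot(*(np.array(d['uv'])-pr))<120:
        p,c=fit(n,[(i,d['mask'].astype(float))],F[n],z,yaws=[F[n][2],F[n][2]+.2,F[n][2]-.2]); print('fit',p[:2].round(4),round(float(np.degrees(p[2])),1),round(float(c),3))
        im[d['mask']]=im[d['mask']]//2+np.array([0,90,0],np.uint8)
        cs,_=cv2.findContours((render(i,n,p,z)>.5).astype(np.uint8),cv2.RETR_EXTERNAL,cv2.CHAIN_APPROX_NONE); cv2.drawContours(im,cs,-1,(0,255,255),1); break
cs,_=cv2.findContours((render(i,n,F[n],z)>.5).astype(np.uint8),cv2.RETR_EXTERNAL,cv2.CHAIN_APPROX_NONE); cv2.drawContours(im,cs,-1,(0,0,255),1)
cv2.imwrite(f'pics/w_{tag}.png',im)
E
python3 look.py flask f1
```

```text
time: 2.15
eef_pos: [0.3991, 0.2723, 0.2001]
tcp_rot: [0.579, 0.815, 0.0, -0.0]
contact_force: [1.1, 0.1, 0.7]
opening: 1.002
expect [321. 189.] [(0.79, [324.0, 197.0], 8605), (0.78, [460.0, 12.0], 1931), (0.76, [629.0, 395.0], 917), (0.59, [137.0, 86.0], 21057)]
fit [0.3971 0.286 ] 23.1 0.095
```

View pics/w_f1.png

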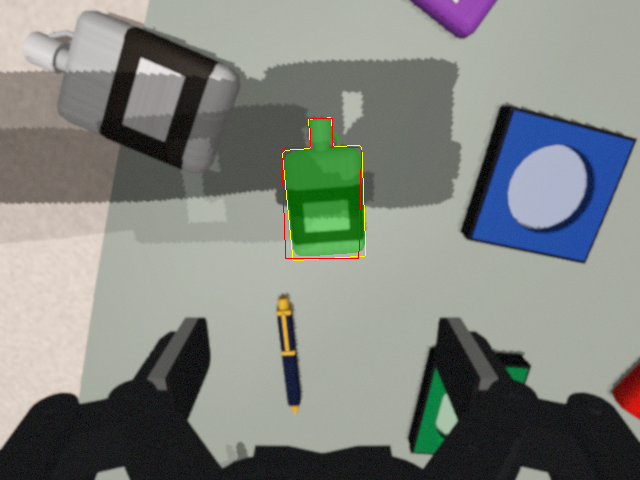

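The wrist view puts the steel flask at (324,197), cap up, with a close fit: (0.397, 0.286), 23°. I'll take the pen, mug_case and trinket_case from the same view.

```bash
for n in pen mug_case; do python3 look.py $n $n; done; python3 plan.py 0.4018 0.275 0.006 23
```

```text
expect [287. 361.] [(0.76, [289.0, 354.0], 1615)]
fit [0.4205 0.1133] 22.4 0.177
expect [540. 191.] [(0.79, [543.0, 190.0], 18535)]
fit [0.5736 0.3503] 7.5 0.031
t 2.45 p [0.3983 0.2747 0.2002] jaw yaw 19.5 q6 0.05 op 0.998 F [ 1.  -0.2  0.1]
shift [-0.04  0.13  7.77] turn units -0.7 q6-> -0.01
shift [-0.04  0.13  7.77] turn units 35.3 q6-> 3.13
```

View pics/w_pen.png

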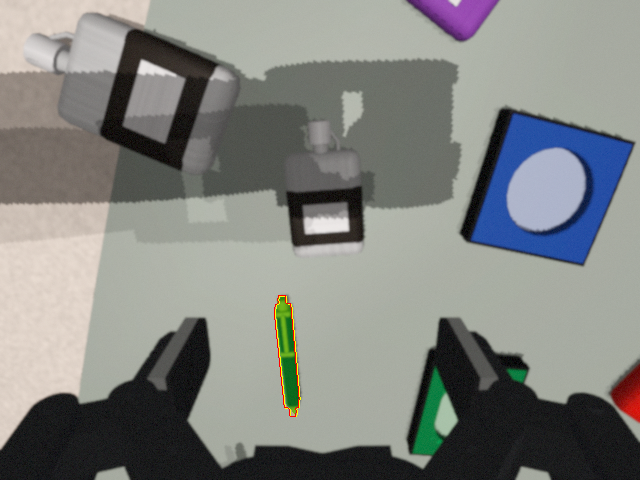

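View pics/w_mug_case.png

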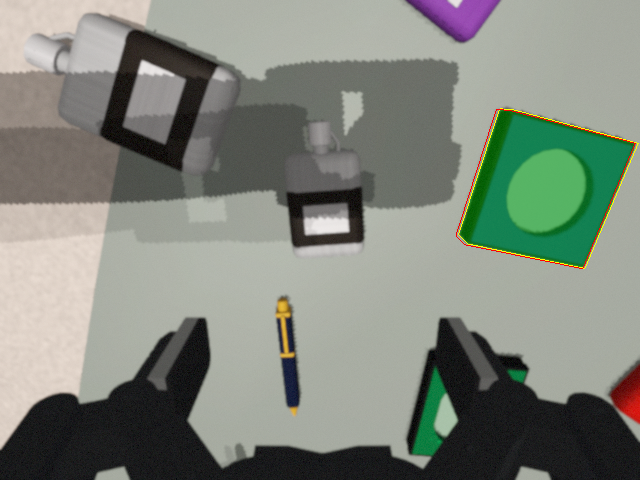

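```bash
python3 -m creep '[-0.04,0.13,1.2,-0.7, -0.04,0.13,2.4,-0.7, -0.04,0.13,3.6,-0.7, -0.04,0.13,4.8,-0.7, -0.04,0.13,5.8,-0.7, -0.04,0.13,6.6,-0.7, -0.04,0.13,7.2,-0.7, -0.04,0.13,7.6,-0.7, -0.04,0.13,7.77,-0.7, -0.04,0.13,7.77,-0.7, -0.04,0.13,7.77,-0.7]' 0 40
python3 -m creep '[0,0,0,0, 0,0,0,0, 0,0,0,0, 0,0,0,0, 0,0,0,0, 0,0,0,0, 0,0,0,0, 0,0,0,0, 0,0,0,0, 0,0,0,0]' 255 40
python3 plan.py 0.4018 0.275 0.10 23; python3 - <<'E'
from h import *
cv2.imwrite('pics/w_g1.png',imaging.read_camera('wrist')[...,::-1])
E
```

```text
time: 3.37
eef_pos: [0.4026, 0.2744, 0.0065]
tcp_rot: [0.553, 0.834, 0.001, 0.0]
contact_force: [0.1, 0.0, 0.9]
opening: 0.999
time: 4.2
eef_pos: [0.4031, 0.2743, 0.0072]
tcp_rot: [0.553, 0.833, 0.001, 0.001]
contact_force: [-0.3, 0.5, 6.3]
opening: 0.711
t 4.2 p [0.4031 0.2743 0.0072] jaw yaw 22.9 q6 -0.01 op 0.711 F [-0.3  0.5  6.3]
shift [ 0.05 -0.03 -3.71] turn units -0.02 q6-> -0.01
shift [ 0.05 -0.03 -3.71] turn units 35.98 q6-> 3.13
```

View pics/w_g1.png

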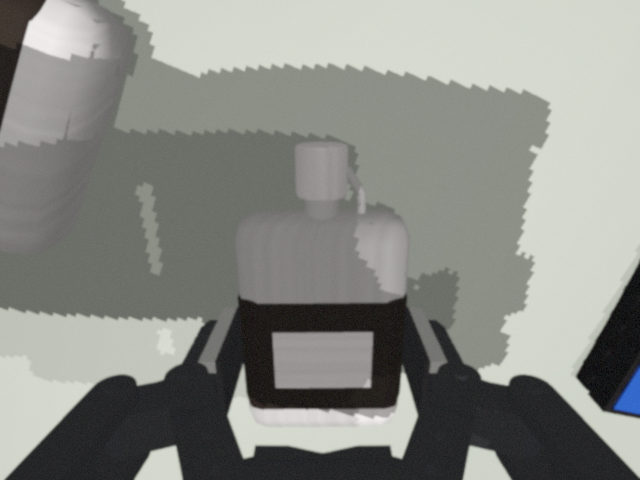

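```bash
python3 look.py flask g2; python3 -m creep '[0,0,-0.4,0, 0,0,-1,0, 0,0,-1.8,0, 0,0,-2.8,0, 0,0,-3.7,0, 0,0,-3.7,0, 0,0,-3.7,0]'
 python3 plan.py 0.6 0 0.10;python3 look.py flask g3 0.094
```

```text
expect [311. 294.] [(0.66, [322.0, 304.0], 38507), (0.66, [49.0, 106.0], 25902)]
fit [0.3996 0.2865] 24.2 0.124
time: 4.93
eef_pos: [0.4028, 0.2741, 0.0997]
tcp_rot: [0.553, 0.833, 0.001, 0.001]
contact_force: [0.2, -0.4, -1.5]
opening: 0.713
t 4.93 p [0.4028 0.2741 0.0997] jaw yaw 22.9 q6 -0.01 op 0.713 F [ 0.2 -0.4 -1.5]
shift [-13.17   3.    -0.  ] turn units 0.0 q6-> -0.57
expect [315. 224.] [(0.7, [529.0, 8.0], 1208), (0.64, [321.0, 303.0], 38639)]
fit [0.3988 0.2864] 23.5 0.138
```

View pics/w_g3.png

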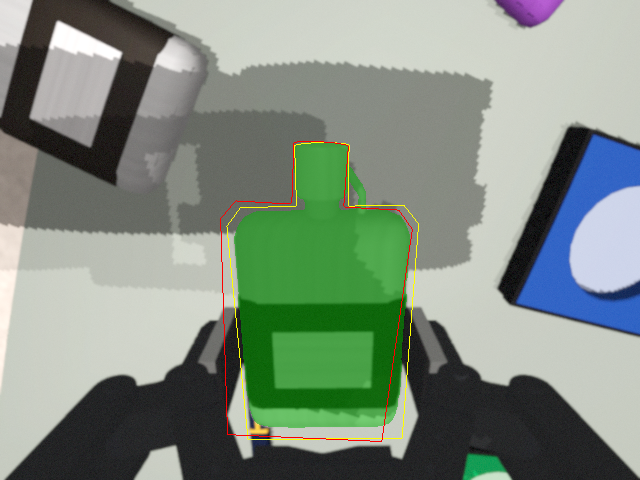

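```bash
python3 plan.py 0.613 -0.487 0.2 17.4
```

```text
t 5.03 p [0.4009 0.2733 0.0971] jaw yaw 22.9 q6 -0.01 op 0.709 F [ 0.1 -0.7 -1.2]
shift [-31.32  -4.02  -4.11] turn units 1.1 q6-> -1.1
shift [-31.32  -4.02  -4.11] turn units -34.9 q6-> -4.25
```

```bash
python3 plan.py 0.42 -0.37 0.2 17.4
```

```text
t 5.03 p [0.4009 0.2733 0.0971] jaw yaw 22.9 q6 -0.01 op 0.709 F [ 0.1 -0.7 -1.2]
shift [-24.    -9.31  -4.1 ] turn units 1.1 q6-> -1.21
shift [-24.    -9.31  -4.1 ] turn units -34.9 q6-> -4.35
```

```bash
python3 -m creep '[-0.5,-0.1,-0.6,0, -1.3,-0.2,-1.4,0, -2.5,-0.35,-2.3,0, -3.9,-0.5,-3.2,0, -5.3,-0.7,-4.1,0, -6.7,-0.85,-4.1,0, -8.1,-1.05,-4.1,0, -9.5,-1.2,-4.1,0, -10.9,-1.4,-4.1,0, -12.2,-1.6,-4.1,0, -13.3,-1.9,-4.1,0.2, -14.4,-2.6,-4.1,0.4, -15.5,-3.4,-4.1,0.6, -16.6,-4.2,-4.1,0.8, -17.7,-5,-4.1,1.1, -18.8,-5.7,-4.1,1.1, -19.9,-6.45,-4.1,1.1, -21,-7.2,-4.1,1.1, -22.1,-8,-4.1,1.1, -23,-8.6,-4.1,1.1]'
python3 plan.py 0.42 -0.37 0.2 17.4
```

```text
time: 6.7
eef_pos: [0.4258, -0.3409, 0.1981]
tcp_rot: [0.593, 0.805, 0.0, -0.002]
contact_force: [0.5, -0.2, -1.3]
opening: 0.714
t 6.7 p [ 0.4258 -0.3409  0.1981] jaw yaw 17.3 q6 -1.16 op 0.714 F [ 0.5 -0.2 -1.3]
shift [-1.04 -0.57 -0.08] turn units -0.02 q6-> -1.21
shift [-1.04 -0.57 -0.08] turn units 35.98 q6-> 1.93
```

```bash
python3 -m creep '[-0.3,-0.2,0,0, -0.3,-0.2,0,0, -0.3,-0.2,0,0]'
python3 look.py flask_case fc; python3 look.py trinket_box tb
```

```text
time: 6.95
eef_pos: [0.4244, -0.3472, 0.199]
tcp_rot: [0.592, 0.806, 0.001, -0.002]
contact_force: [-0.4, 0.6, -1.2]
opening: 0.71
expect [477. 250.] []
expect [313. 141.] [(0.7, [304.0, 126.0], 2914)]
fit [ 0.4016 -0.2948] 223.3 0.447
```

View pics/w_fc.png

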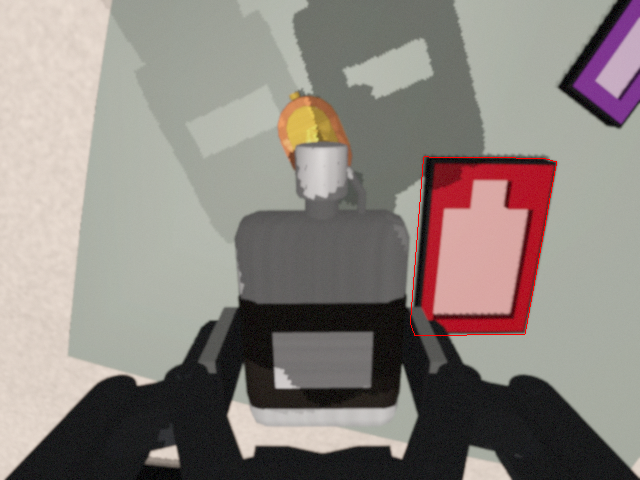

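View pics/w_tb.png

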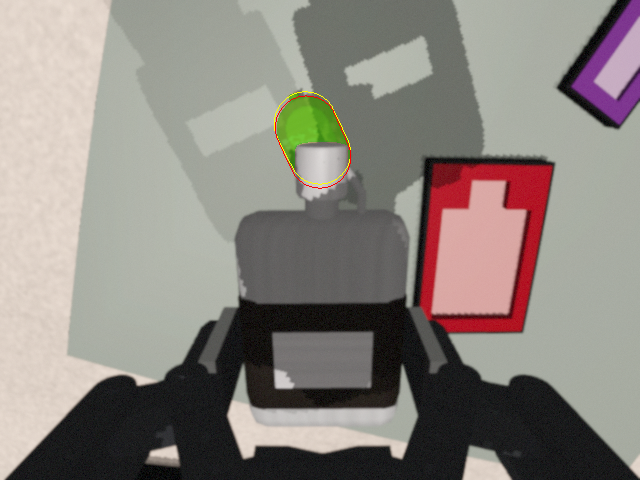

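The silhouette network missed the red case, but my fitted outline lies on it in the picture, with corners at (556,161) and (526,334). I'll carry the flask over it.

```bash
python3 plan.py 0.5717 -0.3563 0.08 17.4
```

```text
t 7.15 p [ 0.4254 -0.3466  0.2004] jaw yaw 17.5 q6 -1.17 op 0.715 F [ 0.1  0.1 -0.7]
shift [-2.13  5.47  4.81] turn units 0.02 q6-> -1.01
shift [-2.13  5.47  4.81] turn units -35.98 q6-> -4.15
```

```bash
python3 -m creep '[-0.3,0.7,0.3,0, -0.6,1.6,0.8,0, -1,2.6,1.4,0, -1.4,3.6,2.1,0, -1.8,4.6,2.9,0, -2.05,5.2,3.7,0, -2.13,5.47,4.3,0, -2.13,5.47,4.7,0, -2.13,5.47,4.81,0, -2.13,5.47,4.81,0, -2.13,5.47,4.81,0]'
python3 plan.py 0.5717 -0.3563 0.0185 17.4;python3 - <<'E'
from h import *
cv2.imwrite('pics/w_p1.png',imaging.read_camera('wrist')[...,::-1])
E
```

```text
time: 8.07
eef_pos: [0.5714, -0.3581, 0.0816]
tcp_rot: [0.592, 0.806, -0.0, 0.0]
contact_force: [-0.6, -0.7, -1.6]
opening: 0.712
t 8.07 p [ 0.5714 -0.3581  0.0816] jaw yaw 17.4 q6 -1.01 op 0.712 F [-0.6 -0.7 -1.6]
shift [0.07 0.03 2.52] turn units -0.0 q6-> -1.01
shift [0.07 0.03 2.52] turn units 36.0 q6-> 2.13
```

View pics/w_p1.png

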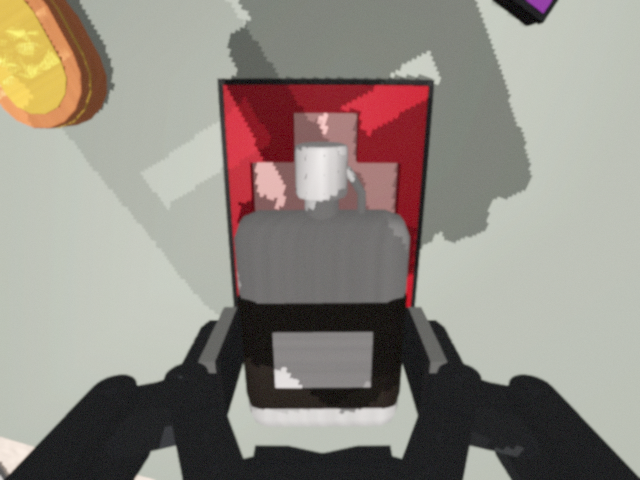

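The cap (321,175) lines up with the notch (325,125) to within about 1.5 mm. Lowering.

```bash
python3 -m creep '[0.05,0.06,0.5,0, 0.07,0.08,1,0, 0.07,0.08,1.4,0, 0.07,0.08,1.7,0, 0.07,0.08,1.9,0, 0.07,0.08,2.05,0, 0.07,0.08,2.2,0, 0.07,0.08,2.3,0, 0.07,0.08,2.3,0, 0.07,0.08,2.3,0]'
python3 plan.py 0.5717 -0.3563 0.0185 17.4;python3 look.py flask p2 0.018
```

```text
time: 8.95
eef_pos: [0.573, -0.356, 0.0233]
tcp_rot: [0.592, 0.806, -0.0, 0.0]
contact_force: [-0.0, -1.0, -1.8]
opening: 0.717
t 8.95 p [ 0.573  -0.356   0.0233] jaw yaw 17.4 q6 -1.01 op 0.717 F [-0.  -1.  -1.8]
shift [ 0.   -0.05  0.19] turn units -0.0 q6-> -1.01
shift [ 0.   -0.05  0.19] turn units 36.0 q6-> 2.13
expect [  2804. -71532.] [(0.66, [324.0, 302.0], 38452)]
```

View pics/w_p2.png

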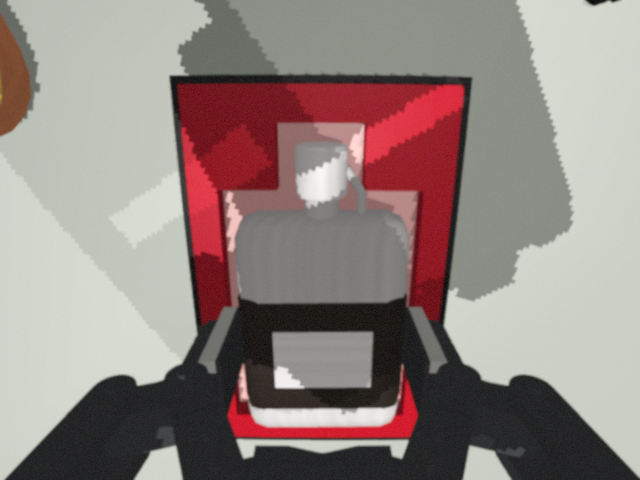

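The flask is centred in the recess with clear margins all round, and there's no contact yet. Lowering the last 4 mm, then releasing.

```bash
python3 -m creep '[0,-0.02,0.05,0, 0,-0.02,0.1,0, 0,-0.02,0.15,0, 0,-0.02,0.19,0, 0,-0.02,0.19,0]'

```

```text
time: 9.47
eef_pos: [0.5725, -0.3561, 0.0193]
tcp_rot: [0.592, 0.806, -0.0, -0.0]
contact_force: [-2.1, 1.7, 4.2]
opening: 0.711
```

```bash
python3 -m creep '[0,0,0,0, 0,0,0,0, 0,0,0,0, 0,0,0,0]' 45
python3 -m creep '[0,0,-0.3,0, 0,0,-0.8,0, 0,0,-1.6,0, 0,0,-2.6,0, 0,0,-3.6,0, 0,0,-4.6,0, 0,0,-5.6,0, 0,0,-6.6,0, 0,0,-7.2,0, 0,0,-7.2,0]' 0
python3 look.py flask p3; python3 plan.py 0.4029 -0.2977 0.15 42
```

```text
time: 9.8
eef_pos: [0.5724, -0.3561, 0.0182]
tcp_rot: [0.592, 0.806, -0.0, 0.0]
contact_force: [-0.2, 0.5, -0.2]
opening: 0.822
time: 10.63
eef_pos: [0.5744, -0.3576, 0.205]
tcp_rot: [0.592, 0.806, -0.0, 0.005]
contact_force: [0.8, -0.5, -0.3]
opening: 1.006
expect [ 268. 2144.] [(0.75, [320.0, 195.0], 8955)]
t 10.73 p [ 0.5724 -0.3561  0.1989] jaw yaw 17.4 q6 -1.01 op 1.0 F [ 0.2  0.2 -1. ]
shift [ 4.26 -5.78  1.95] turn units -4.92 q6-> -1.57
shift [ 4.26 -5.78  1.95] turn units 31.08 q6-> 1.57
```

View pics/w_p3.png

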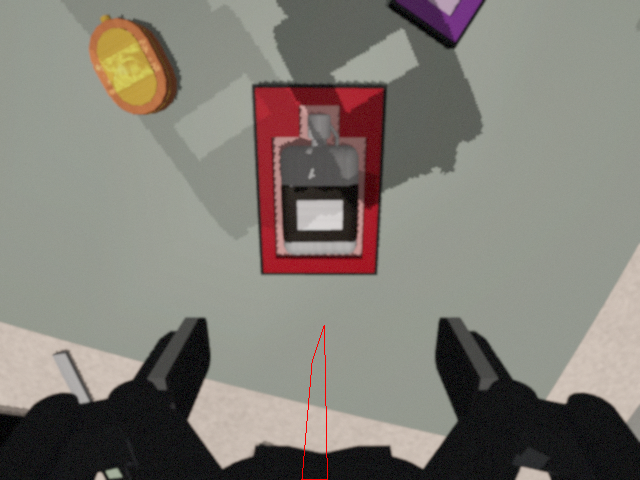

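The flask lies in its recess at (320,195), with lining visible evenly round it. The trinket box is at (135,68) and I'll refine its fit from this view.

```bash
python3 look.py trinket_box t2; python3 look.py pen_case t3
```

```text
expect [136.  73.] [(0.71, [130.0, 71.0], 6261)]
fit [ 0.4028 -0.2973] 220.5 0.063
expect [498. -81.] [(0.72, [446.0, 20.0], 3518)]
fit [ 0.6282 -0.1134] -13.6 0.022
```

```bash
python3 plan.py 0.4028 -0.2975 0.09 41; python3 -m creep '[0.9,-1.2,0.2,-1, 1.7,-2.3,0.5,-2, 2.6,-3.5,1,-3, 3.5,-4.6,1.8,-4, 4.25,-5.78,2.8,-4.7, 4.26,-5.78,3.8,-4.7, 4.26,-5.78,4.36,-4.7, 4.26,-5.78,4.36,-4.7, 4.26,-5.78,4.36,-4.7]'
python3 plan.py 0.4028 -0.2975 0.008 41; python3 look.py trinket_box t4
```

```text
t 10.93 p [ 0.5714 -0.3552  0.1956] jaw yaw 17.4 q6 -1.01 op 1.0 F [-0.1  1.1 -1.1]
shift [ 4.2  -5.74  4.25] turn units -4.72 q6-> -1.56
shift [ 4.2  -5.74  4.25] turn units 31.28 q6-> 1.59
time: 11.68
eef_pos: [0.4019, -0.2968, 0.088]
tcp_rot: [0.416, 0.909, 0.001, -0.002]
contact_force: [-0.3, 0.2, 0.0]
opening: 0.999
t 11.68 p [ 0.4019 -0.2968  0.088 ] jaw yaw 40.9 q6 -1.55 op 0.999 F [-0.3  0.2  0. ]
shift [-0.06  0.01  3.2 ] turn units -0.03 q6-> -1.56
shift [-0.06  0.01  3.2 ] turn units 35.97 q6-> 1.59
expect [321. 253.] [(0.85, [320.0, 256.0], 9618), (0.32, [428.0, 387.0], 6494)]
fit [ 0.403  -0.2971] 220.8 0.041
```

View pics/w_t4.png

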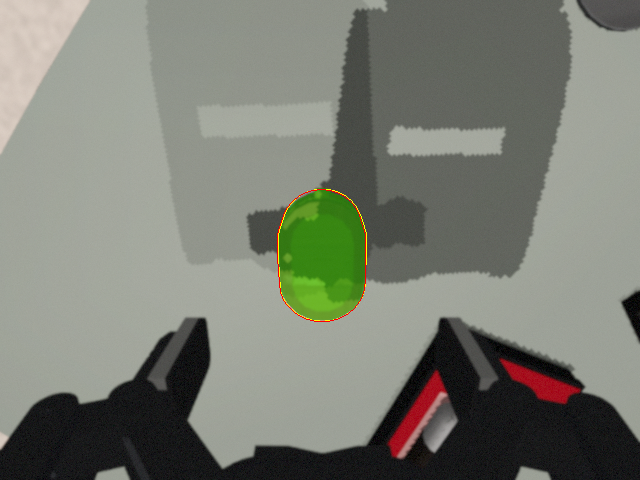

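Box centred at (320,256) and aligned with the jaws.

```bash
python3 -m creep '[-0.06,0.01,0.9,0, -0.06,0.01,1.7,0, -0.06,0.01,2.4,0, -0.06,0.01,2.9,0, -0.06,0.01,3.15,0, -0.06,0.01,3.2,0, -0.06,0.01,3.2,0, -0.06,0.01,3.2,0]'
python3 -m creep '[0,0,0,0, 0,0,0,0, 0,0,0,0, 0,0,0,0, 0,0,0,0, 0,0,0,0, 0,0,0,0, 0,0,0,0, 0,0,0,0]' 255 40
python3 look.py trinket_box t5
python3 -m creep '[0,0,-0.3,0, 0,0,-0.8,0, 0,0,-1.6,0, 0,0,-2.6,0, 0,0,-3.6,0, 0,0,-4.6,0, 0,0,-5,0, 0,0,-5,0]'
python3 plan.py 0.6093 0.1188 0.13 13; python3 look.py trinket_box t6 0.12
```

```text
time: 12.45
eef_pos: [0.4048, -0.2994, 0.0106]
tcp_rot: [0.416, 0.91, -0.001, 0.001]
contact_force: [0.9, -0.4, 1.1]
opening: 0.998
time: 13.2
eef_pos: [0.4043, -0.2991, 0.0102]
tcp_rot: [0.416, 0.91, -0.0, 0.001]
contact_force: [-1.0, 1.5, 6.1]
opening: 0.547
expect [320. 315.] [(0.6, [320.0, 320.0], 20593)]
fit [ 0.4042 -0.2978] 220.8 0.047
time: 13.97
eef_pos: [0.405, -0.2998, 0.1371]
tcp_rot: [0.416, 0.91, -0.001, 0.003]
contact_force: [0.1, 0.1, -1.0]
opening: 0.548
t 13.97 p [ 0.405  -0.2998  0.1371] jaw yaw 40.9 q6 -1.55 op 0.548 F [ 0.1  0.1 -1. ]
shift [ 7.31 17.14  0.24] turn units 5.58 q6-> -0.2
shift [ 7.31 17.14  0.24] turn units -30.42 q6-> -3.34
expect [321. 221.] [(0.72, [321.0, 322.0], 20898)]
fit [ 0.4069 -0.3008] 220.9 0.061
```

View pics/w_t6.png

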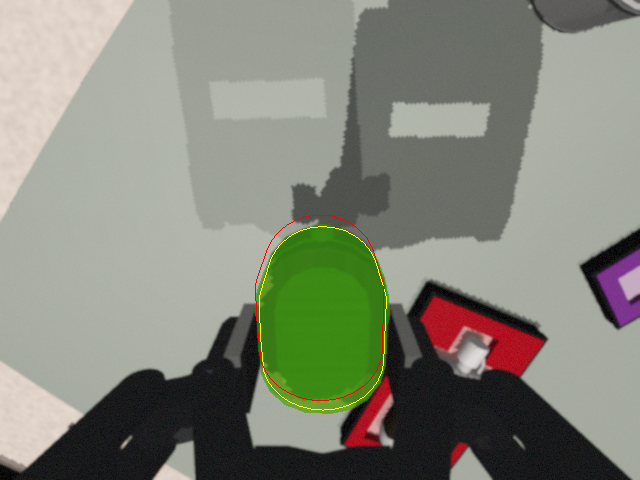

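```bash
python3 -m creep '[0.2,0.5,0,0, 0.6,1.4,0,0.3, 1.1,2.6,0,0.7, 1.65,3.9,0,1.1, 2.2,5.2,0,1.5, 2.75,6.5,0,2, 3.3,7.8,0,2.4, 3.85,9.1,0,2.8, 4.4,10.4,0,3.2, 4.95,11.7,0,3.7, 5.5,13,0,4.2, 6.05,14.3,0,4.7, 6.6,15.5,0,5.1, 7.05,16.5,0,5.5, 7.3,17.14,0,5.6, 7.3,17.14,0,5.6, 7.3,17.14,0,5.6]'
python3 plan.py 0.6093 0.1188 0.07 13; python3 look.py trinket_case t7
```

```text
time: 15.48
eef_pos: [0.6068, 0.1205, 0.1313]
tcp_rot: [0.623, 0.783, -0.002, -0.002]
contact_force: [-0.2, -0.1, -1.3]
opening: 0.543
t 15.48 p [0.6068 0.1205 0.1313] jaw yaw 13.0 q6 -0.19 op 0.543 F [-0.2 -0.1 -1.3]
shift [-0.09  0.09  2.45] turn units -0.0 q6-> -0.2
shift [-0.09  0.09  2.45] turn units 36.0 q6-> 2.94
expect [325. 232.] [(0.64, [333.0, 194.0], 16235)]
fit [0.611  0.1192] 192.8 0.396
```

View pics/w_t7.png

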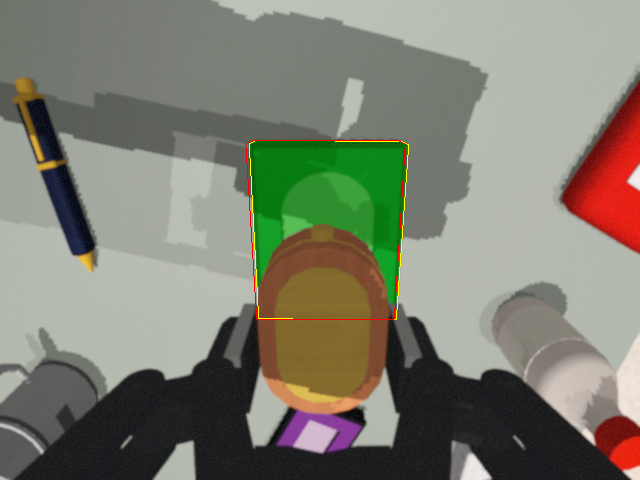

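The case outline lies on the green case. Lowering to just above the lining.

```bash
python3 plan.py 0.6100 0.1188 0.035 13; python3 -m creep '[-0.05,0.06,0.6,0, -0.09,0.12,1.4,0, -0.09,0.12,2.2,0, -0.09,0.12,2.9,0, -0.09,0.12,3.4,0, -0.09,0.12,3.7,0, -0.09,0.12,3.85,0, -0.09,0.12,3.85,0, -0.09,0.12,3.85,0]'
python3 plan.py 0.6100 0.1188 0.022 13;  python3 - <<'E'
from h import *
cv2.imwrite('pics/w_t8.png',imaging.read_camera('wrist')[...,::-1])
E
```

```text
t 15.58 p [0.607  0.1192 0.1322] jaw yaw 12.9 q6 -0.19 op 0.551 F [-0.5 -0.6 -0.3]
shift [-0.05  0.13  3.89] turn units -0.03 q6-> -0.2
shift [-0.05  0.13  3.89] turn units 35.97 q6-> 2.94
time: 16.33
eef_pos: [0.6124, 0.1182, 0.0389]
tcp_rot: [0.623, 0.782, 0.0, 0.001]
contact_force: [0.0, 0.1, -1.1]
opening: 0.553
t 16.33 p [0.6124 0.1182 0.0389] jaw yaw 12.9 q6 -0.2 op 0.553 F [ 0.   0.1 -1.1]
shift [ 0.04 -0.09  0.67] turn units -0.03 q6-> -0.2
shift [ 0.04 -0.09  0.67] turn units 35.97 q6-> 2.94
```

View pics/w_t8.png

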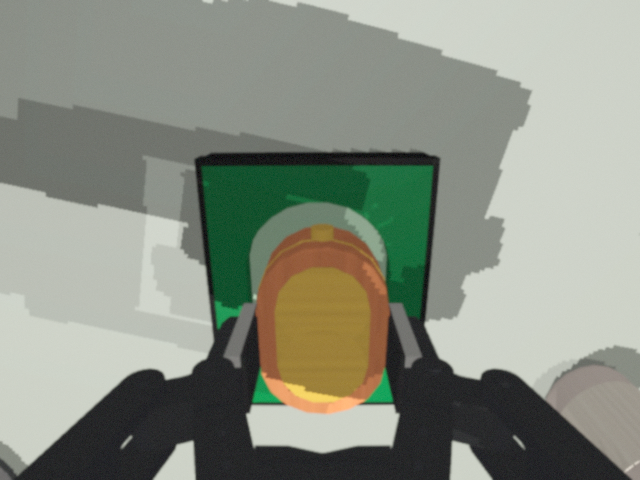

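The recess is centred at about column 318 and the box at 322, so I'll correct by about 1.7 mm and lower.

```bash
python3 -m creep '[0.02,-0.08,0,0, 0.04,-0.08,0.12,0, 0.04,-0.08,0.24,0, 0.04,-0.08,0.36,0, 0.04,-0.08,0.46,0, 0.04,-0.08,0.54,0, 0.04,-0.08,0.6,0, 0.04,-0.08,0.64,0, 0.04,-0.08,0.64,0]'
```

```text
time: 17.13
eef_pos: [0.6097, 0.1189, 0.0222]
tcp_rot: [0.623, 0.782, 0.0, 0.0]
contact_force: [-0.9, 0.3, 1.2]
opening: 0.548
```

```bash
python3 -m creep '[0,0,0.03,0, 0,0,0.03,0]'; python3 -m creep '[0,0,0,0, 0,0,0,0, 0,0,0,0, 0,0,0,0]' 85
python3 -m creep '[0,0,-0.3,0, 0,0,-0.8,0, 0,0,-1.6,0, 0,0,-2.6,0, 0,0,-3.6,0, 0,0,-4.6,0, 0,0,-5.6,0, 0,0,-6.6,0, 0,0,-7.2,0, 0,0,-7.2,0]' 0
python3 - <<'E'
from h import *
cv2.imwrite('pics/w_t9.png',imaging.read_camera('wrist')[...,::-1])
E
python3 look.py pen pn1;  python3 look.py mug m1; python3 plan.py 0.4205 0.1133 0.08 22.4
```

```text
time: 17.3
eef_pos: [0.6097, 0.119, 0.0222]
tcp_rot: [0.623, 0.782, -0.0, -0.0]
contact_force: [-1.7, -0.2, 5.5]
opening: 0.55
time: 17.63
eef_pos: [0.6096, 0.1189, 0.0211]
tcp_rot: [0.623, 0.782, 0.0, 0.0]
contact_force: [-0.4, 0.1, 0.6]
opening: 0.669
time: 18.47
eef_pos: [0.6124, 0.1191, 0.2082]
tcp_rot: [0.623, 0.782, 0.004, 0.004]
contact_force: [-0.1, -0.6, 1.4]
opening: 1.002
expect [ 98. 161.] [(0.67, [99.0, 155.0], 3306)]
fit [0.4211 0.1124] 23.2 0.153
expect [ 95. 350.] [(0.58, [80.0, 359.0], 6177), (0.38, [102.0, 156.0], 3172)]
fit [ 0.4219 -0.0756] 24.0 0.203
t 18.72 p [0.6085 0.1189 0.1993] jaw yaw 12.9 q6 -0.2 op 0.999 F [-0.2  0.2  0.3]
shift [ 1.45 -7.36  4.8 ] turn units -1.9 q6-> -0.36
shift [ 1.45 -7.36  4.8 ] turn units 34.1 q6-> 2.78
```

View pics/w_t9.png

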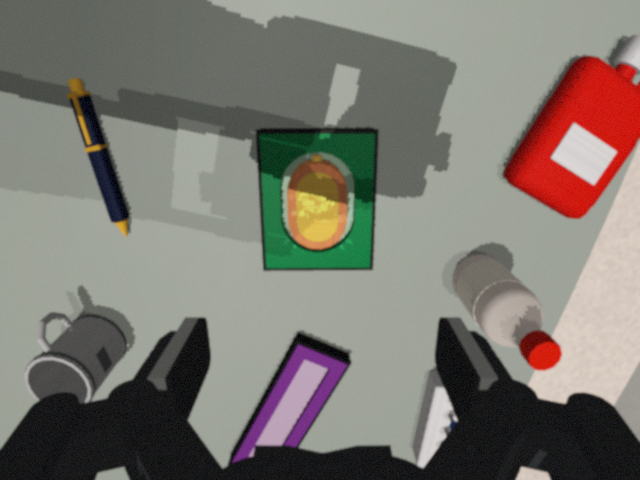

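The box is seated in the oval at (318,203). Next the pen, at about (0.4208, 0.113) and 22.7°.

```bash
python3 -m creep '[0.2,-1,0.2,-0.3, 0.45,-2.3,0.6,-0.7, 0.7,-3.6,1.2,-1, 0.95,-4.9,2,-1.4, 1.2,-6.1,2.9,-1.7, 1.4,-7,3.8,-1.95, 1.45,-7.36,4.5,-1.95, 1.45,-7.36,4.8,-1.95, 1.45,-7.36,4.8,-1.95, 1.45,-7.36,4.8,-1.95]'
python3 look.py pen pn2; python3 plan.py 0.4206 0.1131 0.008 22.7
```

```text
time: 19.55
eef_pos: [0.423, 0.1132, 0.0814]
tcp_rot: [0.555, 0.832, 0.0, 0.0]
contact_force: [-0.0, 1.0, 0.7]
opening: 1.001
expect [315. 252.] [(0.96, [319.0, 237.0], 5235)]
fit [0.4209 0.1132] 22.9 0.1
t 19.65 p [0.4242 0.1132 0.0827] jaw yaw 22.6 q6 -0.37 op 0.998 F [-0.7  0.4 -0.7]
shift [ 0.05 -0.14  2.99] turn units -0.02 q6-> -0.37
shift [ 0.05 -0.14  2.99] turn units 35.98 q6-> 2.77
```

View pics/w_pn2.png

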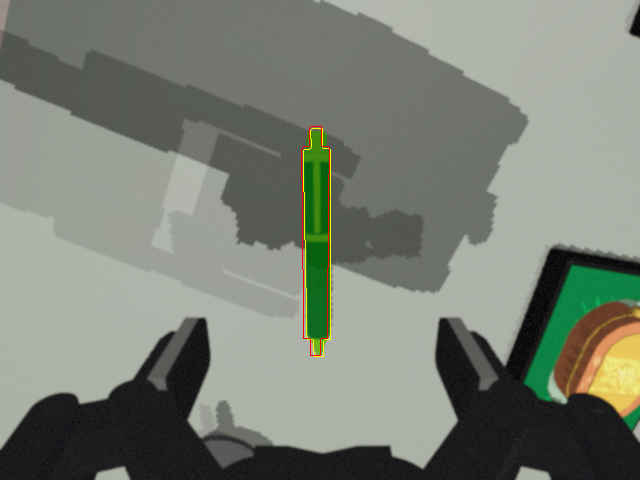

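```bash
python3 -m creep '[0.05,-0.13,0.8,0, 0.05,-0.13,1.6,0, 0.05,-0.13,2.2,0, 0.05,-0.13,2.65,0, 0.05,-0.13,2.9,0, 0.05,-0.13,2.96,0, 0.05,-0.13,2.96,0, 0.05,-0.13,2.96,0]'
python3 -m creep '[0,0,0,0, 0,0,0,0]'; python3 plan.py 0.4206 0.1131 0.008 22.7
```

```text
time: 20.32
eef_pos: [0.4199, 0.1132, 0.0083]
tcp_rot: [0.555, 0.832, 0.001, 0.001]
contact_force: [0.3, -0.1, -0.8]
opening: 1.0
time: 20.48
eef_pos: [0.4195, 0.1132, 0.0082]
tcp_rot: [0.555, 0.832, 0.001, 0.001]
contact_force: [0.7, -0.9, 0.8]
opening: 1.0
t 20.48 p [0.4195 0.1132 0.0082] jaw yaw 22.6 q6 -0.37 op 1.0 F [ 0.7 -0.9  0.8]
shift [-0.02  0.04  0.01] turn units -0.01 q6-> -0.37
shift [-0.02  0.04  0.01] turn units 35.99 q6-> 2.77
```

```bash
python3 -m creep '[0,0.03,0,0, 0,0.03,0,0, 0,0.03,0,0, 0,0.03,0,0, 0,0.03,0,0, 0,0.03,0,0, 0,0.03,0,0, 0,0.03,0,0, 0,0.03,0,0, 0,0.03,0,0, 0,0.03,0,0, 0,0.03,0,0]' 255 40
python3 look.py pen pn3
python3 -m creep '[0,0,-0.3,0, 0,0,-0.8,0, 0,0,-1.6,0, 0,0,-2.6,0, 0,0,-3.6,0, 0,0,-4,0, 0,0,-4,0, 0,0,-4,0]'
python3 plan.py 0.6283 -0.1145 0.11 -14.3
python3 look.py pen pn4 0.1
```

```text
time: 21.48
eef_pos: [0.4195, 0.1134, 0.0075]
tcp_rot: [0.555, 0.832, 0.0, 0.0]
contact_force: [-0.0, 0.8, 2.5]
opening: 0.143
expect [320. 322.] [(0.74, [320.0, 288.0], 10070)]
fit [0.4209 0.1125] 22.8 0.104
time: 22.25
eef_pos: [0.4192, 0.1134, 0.1072]
tcp_rot: [0.555, 0.832, 0.0, 0.0]
contact_force: [-0.4, 0.5, -0.9]
opening: 0.142
t 22.25 p [0.4192 0.1134 0.1072] jaw yaw 22.6 q6 -0.37 op 0.142 F [-0.4  0.5 -0.9]
shift [-11.63   4.21  -0.11] turn units 7.39 q6-> -0.09
shift [-11.63   4.21  -0.11] turn units -28.61 q6-> -3.23
expect [321. 240.] [(0.76, [325.0, 288.0], 10330)]
fit [0.4204 0.1128] 22.6 0.091
```

View pics/w_pn4.png

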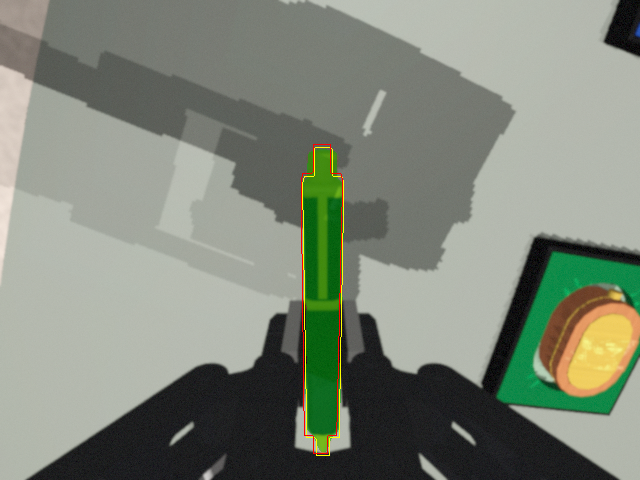

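The pen is held straight, with its origin at the TCP. Carrying it to pen_case.

```bash
python3 -m creep '[-0.3,0.1,0,0.2, -0.9,0.3,0,0.6, -1.9,0.7,0,1.2, -3,1.1,0,1.9, -4.1,1.5,0,2.6, -5.2,1.9,0,3.3, -6.3,2.3,0,4, -7.4,2.7,0,4.7, -8.5,3.1,0,5.4, -9.6,3.5,0,6.1, -10.6,3.85,0,6.8, -11.3,4.1,0,7.2, -11.63,4.21,0,7.4, -11.63,4.21,0,7.4, -11.63,4.21,0,7.4]'
python3 plan.py 0.6283 -0.1145 0.04 -14.3
python3 look.py pen_case pn5
```

```text
time: 23.6
eef_pos: [0.6275, -0.1143, 0.1058]
tcp_rot: [0.79, 0.613, -0.001, -0.001]
contact_force: [-0.1, -0.1, 0.6]
opening: 0.145
t 23.6 p [ 0.6275 -0.1143  0.1058] jaw yaw -14.4 q6 -0.09 op 0.145 F [-0.1 -0.1  0.6]
shift [-0.    0.04  2.63] turn units -0.01 q6-> -0.09
shift [-0.    0.04  2.63] turn units 35.99 q6-> 3.05
expect [324. 243.] [(0.96, [337.0, 171.0], 16638)]
fit [ 0.6286 -0.1145] -13.3 0.423
```

View pics/w_pn5.png

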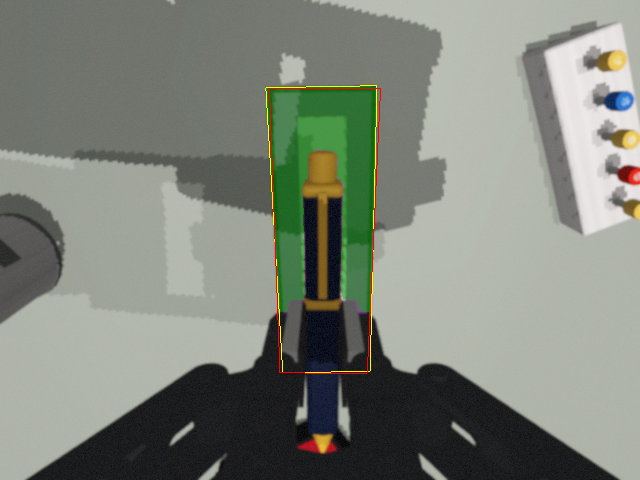

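The pen (323,240) lies along the slot. Lowering in two steps.

```bash
python3 -m creep '[0,0.03,0.5,0, 0,0.03,1.2,0, 0,0.03,1.9,0, 0,0.03,2.5,0, 0,0.03,2.85,0, 0,0.03,3.05,0, 0,0.03,3.05,0, 0,0.03,3.05,0]'
python3 plan.py 0.6283 -0.1145 0.0195 -14.3
python3 - <<'E'
from h import *
cv2.imwrite('pics/w_pn6.png',imaging.read_camera('wrist')[...,::-1])
E
```

```text
time: 24.37
eef_pos: [0.6294, -0.1146, 0.0313]
tcp_rot: [0.79, 0.613, 0.0, 0.0]
contact_force: [1.0, 0.4, -0.3]
opening: 0.15
t 24.37 p [ 0.6294 -0.1146  0.0313] jaw yaw -14.4 q6 -0.09 op 0.15 F [ 1.   0.4 -0.3]
shift [-0.01 -0.04  0.47] turn units -0.01 q6-> -0.09
shift [-0.01 -0.04  0.47] turn units 35.99 q6-> 3.05
```

View pics/w_pn6.png

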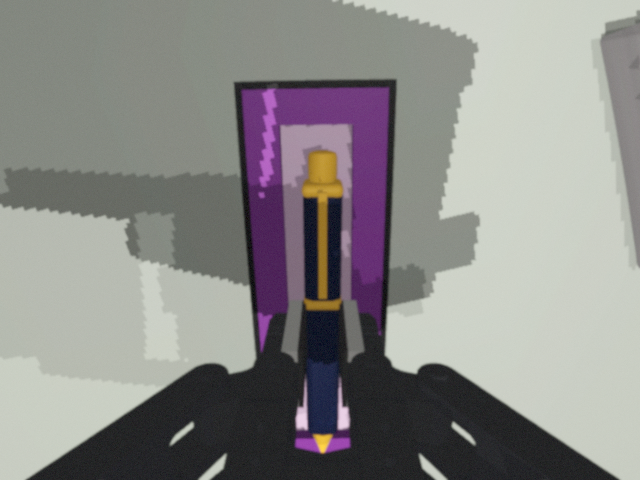

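```bash
python3 -m creep '[0,-0.06,0,0, 0,-0.06,0.1,0, 0,-0.06,0.2,0, 0,-0.06,0.28,0, 0,-0.06,0.34,0, 0,-0.06,0.4,0, 0,-0.06,0.44,0, 0,-0.06,0.44,0, 0,-0.06,0.44,0]'
python3 - <<'E'
from h import *
cv2.imwrite('pics/w_pn7.png',imaging.read_camera('wrist')[...,::-1])
E
```

```text
time: 25.17
eef_pos: [0.6276, -0.1142, 0.0199]
tcp_rot: [0.79, 0.613, -0.0, -0.0]
contact_force: [0.5, -0.1, 0.0]
opening: 0.144
```

View pics/w_pn7.png

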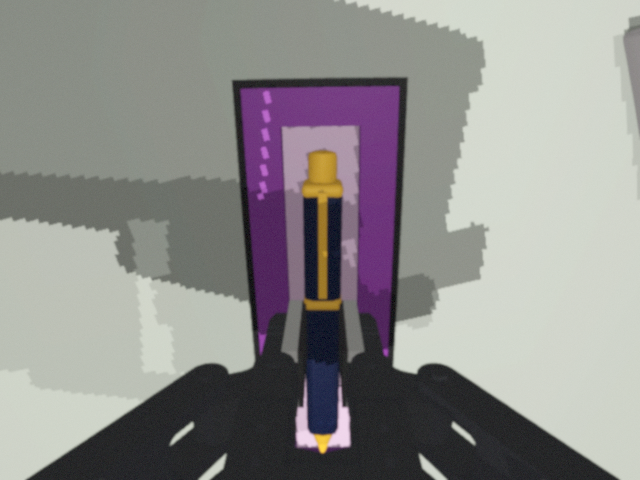

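```bash
python3 -m creep '[0.04,0,0.03,0, 0.06,0,0.05,0, 0.06,0,0.05,0]'
```

```text
time: 25.47
eef_pos: [0.6284, -0.1132, 0.0195]
tcp_rot: [0.79, 0.613, -0.0, 0.001]
contact_force: [-1.2, -1.1, 2.9]
opening: 0.147
```

```bash
python3 -m creep '[0,0,0,0, 0,0,0,0, 0,0,0,0, 0,0,0,0]' 185
python3 -m creep '[0,0,-0.2,0, 0,0,-0.6,0, 0,0,-1.4,0, 0,0,-2.4,0, 0,0,-3.4,0, 0,0,-4.4,0, 0,0,-5.4,0, 0,0,-6.4,0, 0,0,-7,0, 0,0,-7,0]' 0
python3 - <<'E'
from h import *
cv2.imwrite('pics/w_pn8.png',imaging.read_camera('wrist')[...,::-1])
E
python3 look.py mug m2; python3 plan.py 0.4214 -0.0767 0.12 22.4
```

```text
time: 25.8
eef_pos: [0.6279, -0.1126, 0.0185]
tcp_rot: [0.79, 0.613, -0.0, -0.0]
contact_force: [-0.3, 1.3, 0.2]
opening: 0.273
time: 26.63
eef_pos: [0.6306, -0.1136, 0.2004]
tcp_rot: [0.79, 0.613, 0.003, 0.004]
contact_force: [0.3, 0.0, 0.6]
opening: 1.0
expect [ 80. 224.] [(0.93, [55.0, 230.0], 8961)]
fit [ 0.4224 -0.0753] 30.4 0.04
t 26.78 p [ 0.6275 -0.1126  0.1932] jaw yaw -14.4 q6 -0.09 op 1.002 F [ 0.1 -0.2  0.4]
shift [-0.65 -8.34  2.94] turn units -7.35 q6-> -0.81
shift [-0.65 -8.34  2.94] turn units 28.65 q6-> 2.33
```

View pics/w_pn8.png

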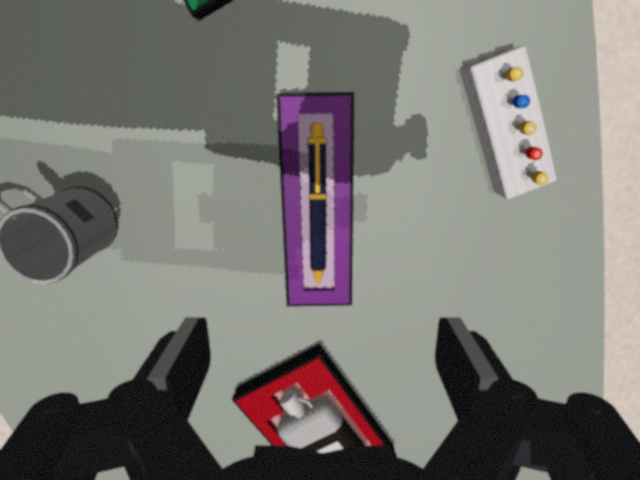

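View pics/w_m2.png

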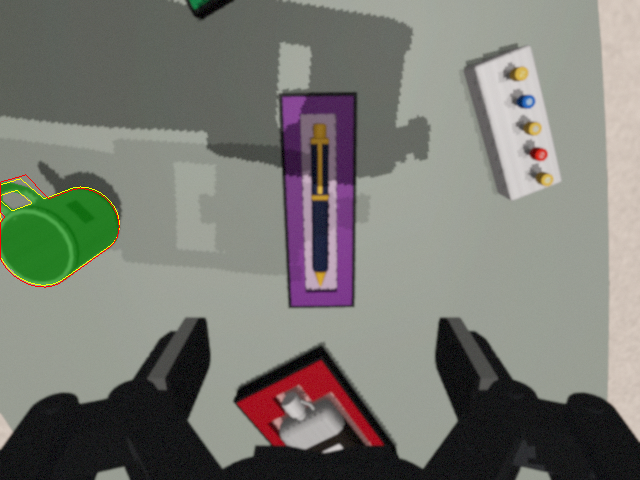

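The pen is in its slot, (319,205). Now the mug. This view gives (0.422, -0.0755) and a heading of about 26 to 30°.

```bash
python3 plan.py 0.4222 -0.0757 0.12 26; python3 -m creep '[-0.1,-1,0.2,-0.9, -0.2,-2.2,0.5,-1.9, -0.3,-3.5,0.9,-3, -0.4,-4.8,1.4,-4.2, -0.5,-6.1,1.9,-5.4, -0.6,-7.3,2.4,-6.6, -0.62,-8.1,2.8,-7.6, -0.65,-8.3,2.94,-8.1, -0.65,-8.3,2.94,-8.1, -0.65,-8.3,2.94,-8.1]'
python3 look.py mug m3;python3 plan.py 0.4222 -0.0757 0.028 26
```

```text
t 26.78 p [ 0.6275 -0.1126  0.1932] jaw yaw -14.4 q6 -0.09 op 1.002 F [ 0.1 -0.2  0.4]
shift [-0.61 -8.32  2.94] turn units -8.07 q6-> -0.87
shift [-0.61 -8.32  2.94] turn units 27.93 q6-> 2.27
time: 27.62
eef_pos: [0.4221, -0.0767, 0.1191]
tcp_rot: [0.53, 0.848, -0.0, -0.001]
contact_force: [1.1, -0.2, 0.9]
opening: 1.0
expect [320. 234.] [(0.6, [322.0, 256.0], 12792)]
fit [ 0.4214 -0.0749] 26.1 0.029
t 27.72 p [ 0.4236 -0.0773  0.1204] jaw yaw 26.1 q6 -0.87 op 0.999 F [ 0.2 -0.2  0.1]
shift [ 0.08 -0.02  3.7 ] turn units 0.01 q6-> -0.87
shift [ 0.08 -0.02  3.7 ] turn units -35.99 q6-> -4.01
```

View pics/w_m3.png

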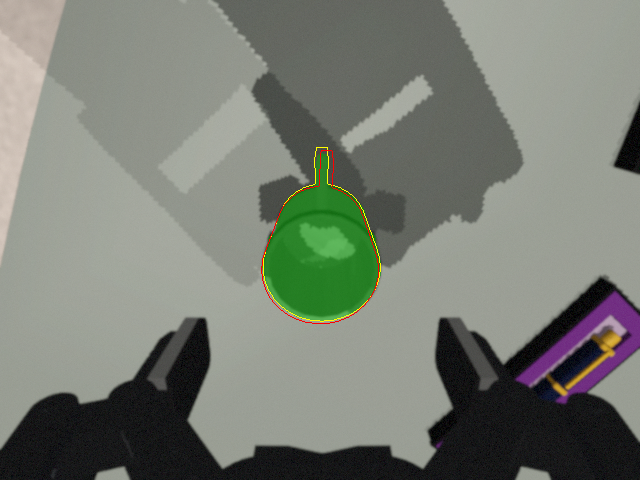

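The mug is upright and centred at (322,256), with the handle clear of the jaws. Grasping it.

```bash
python3 -m creep '[0.1,-0.03,0.7,0, 0.1,-0.03,1.5,0, 0.1,-0.03,2.3,0, 0.1,-0.03,3,0, 0.1,-0.03,3.5,0, 0.1,-0.03,3.7,0, 0.1,-0.03,3.7,0, 0.1,-0.03,3.7,0]'
python3 -m creep '[0,0,0,0, 0,0,0,0, 0,0,0,0, 0,0,0,0, 0,0,0,0, 0,0,0,0, 0,0,0,0, 0,0,0,0, 0,0,0,0]' 255 40
python3 look.py mug m4
python3 -m creep '[0,0,-0.3,0, 0,0,-0.8,0, 0,0,-1.6,0, 0,0,-2.6,0, 0,0,-3.6,0, 0,0,-4,0, 0,0,-4,0, 0,0,-4,0]'
python3 look.py mug m5 0.1;python3 plan.py 0.573 0.3500 0.128 26
```

```text
time: 28.38
eef_pos: [0.422, -0.0754, 0.0283]
tcp_rot: [0.529, 0.849, 0.0, 0.0]
contact_force: [-0.2, 0.4, 0.3]
opening: 0.998
time: 29.13
eef_pos: [0.4222, -0.0756, 0.029]
tcp_rot: [0.529, 0.849, 0.0, 0.001]
contact_force: [-0.8, 0.8, 6.1]
opening: 0.677
expect [318. 299.] [(0.75, [322.0, 352.0], 34407)]
fit [ 0.4224 -0.0744] 25.9 0.06
time: 29.9
eef_pos: [0.4208, -0.0749, 0.1274]
tcp_rot: [0.529, 0.849, 0.0, -0.0]
contact_force: [0.2, 0.6, -2.7]
opening: 0.679
expect [321. 233.] [(0.89, [320.0, 352.0], 34187)]
fit [ 0.421  -0.0733] 26.1 0.085
t 30.0 p [ 0.4198 -0.0745  0.1259] jaw yaw 26.1 q6 -0.87 op 0.678 F [-0.1 -0.2 -1.8]
shift [12.55 12.98 -0.08] turn units 0.03 q6-> -0.06
shift [12.55 12.98 -0.08] turn units -35.97 q6-> -3.2
```

View pics/w_m5.png

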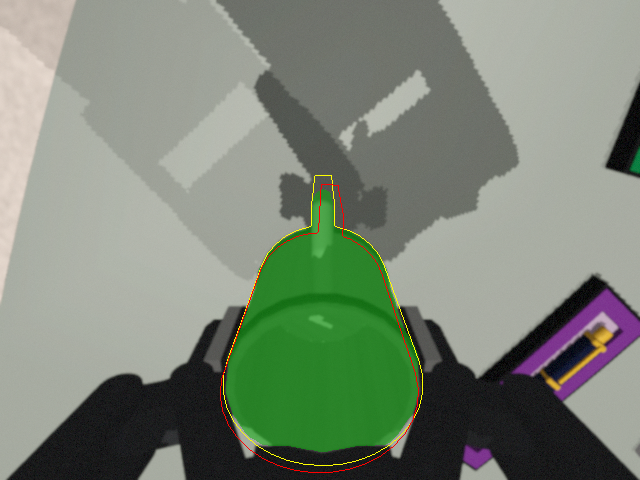

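```bash
python3 -m creep '[0.3,0.3,0,0, 0.8,0.8,0,0, 1.6,1.65,0,0, 2.5,2.6,0,0, 3.4,3.5,0,0, 4.3,4.45,0,0, 5.2,5.4,0,0, 6.1,6.3,0,0, 7,7.25,0,0, 7.9,8.2,0,0, 8.8,9.1,0,0, 9.7,10,0,0, 10.6,11,0,0, 11.4,11.8,0,0, 12.1,12.5,0,0, 12.45,12.9,0,0, 12.53,12.98,0,0, 12.53,12.98,0,0, 12.53,12.98,0,0]'
python3 look.py mug_case m6;python3 plan.py 0.5732 0.3495 0.06
```

```text
time: 31.58
eef_pos: [0.5735, 0.3481, 0.1259]
tcp_rot: [0.529, 0.849, -0.002, -0.001]
contact_force: [0.8, -0.4, -1.8]
opening: 0.674
expect [320. 229.] [(0.88, [310.0, 198.0], 18760)]
fit [0.5729 0.3497] 7.4 0.374
t 31.68 p [0.574  0.3478 0.1269] jaw yaw 26.1 q6 -0.06 op 0.679 F [ 0.2  0.1 -0.7]
shift [0.07 0.01 2.68] turn units 0.0 q6-> -0.06
```

View pics/w_m6.png

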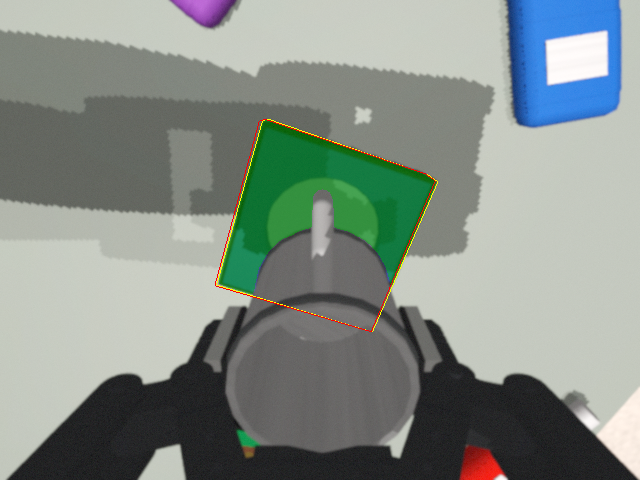

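```bash
python3 -m creep '[0.05,0,0.5,0, 0.05,0,1.1,0, 0.05,0,1.7,0, 0.05,0,2.2,0, 0.05,0,2.5,0, 0.05,0,2.65,0, 0.05,0,2.68,0, 0.05,0,2.68,0, 0.05,0,2.68,0]'
python3 plan.py 0.5732 0.3495 0.041;python3 - <<'E'
from h import *
cv2.imwrite('pics/w_m7.png',imaging.read_camera('wrist')[...,::-1])
E
```

```text
time: 32.43
eef_pos: [0.5746, 0.3505, 0.0617]
tcp_rot: [0.529, 0.849, 0.001, 0.0]
contact_force: [0.2, 0.1, -1.8]
opening: 0.678
t 32.43 p [0.5746 0.3505 0.0617] jaw yaw 26.1 q6 -0.06 op 0.678 F [ 0.2  0.1 -1.8]
shift [-0.01 -0.07  0.83] turn units 0.0 q6-> -0.06
```

View pics/w_m7.png

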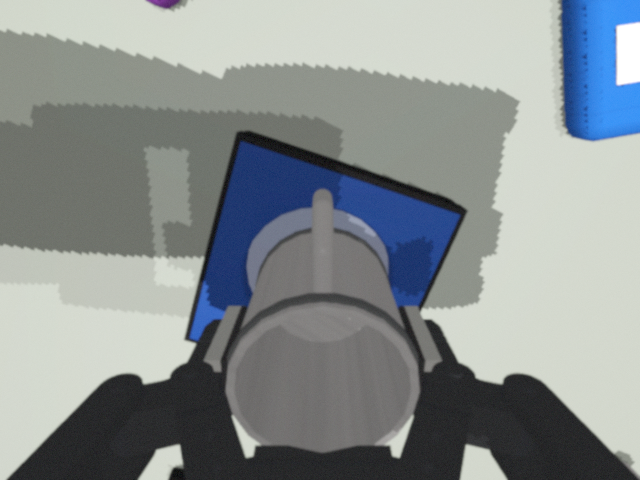

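The recess centre is at column 318 and the mug at 322, so shift by -0.07 units and lower.

```bash
python3 -m creep '[0,-0.07,0.1,0, 0,-0.07,0.25,0, 0,-0.07,0.4,0, 0,-0.07,0.52,0, 0,-0.07,0.62,0, 0,-0.07,0.7,0, 0,-0.07,0.76,0, 0,-0.07,0.8,0, 0,-0.07,0.8,0]'
```

```text
time: 33.23
eef_pos: [0.5725, 0.3495, 0.0411]
tcp_rot: [0.529, 0.849, 0.0, 0.0]
contact_force: [-1.8, 0.1, -0.5]
opening: 0.678
```

```bash
python3 -m creep '[0,0,0.03,0, 0,0,0.05,0, 0,0,0.05,0]';python3 - <<'E'
from h import *
cv2.imwrite('pics/w_m8.png',imaging.read_camera('wrist')[...,::-1])
E
```

```text
time: 33.48
eef_pos: [0.5725, 0.3495, 0.0411]
tcp_rot: [0.529, 0.849, -0.0, -0.0]
contact_force: [-2.7, -1.3, 5.1]
opening: 0.68
```

View pics/w_m8.png

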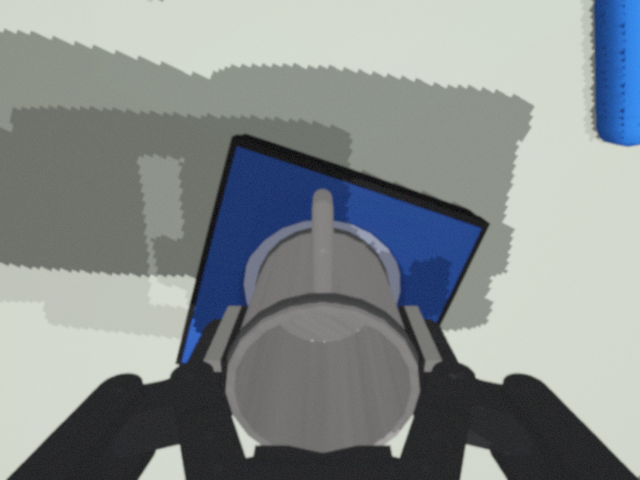

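The mug is inside the recess at the predicted seating height, with contact force up. Releasing and going straight up.

```bash
python3 -m creep '[0,0,0,0, 0,0,0,0, 0,0,0,0, 0,0,0,0]' 50
python3 -m creep '[0,0,0,0, 0,0,0,0, 0,0,0,0]' 10
python3 -m creep '[0,0,-0.3,0, 0,0,-0.8,0, 0,0,-1.6,0, 0,0,-2.6,0, 0,0,-3.6,0, 0,0,-4.6,0, 0,0,-5.6,0, 0,0,-6.6,0, 0,0,-7.2,0, 0,0,-7.2,0, 0,0,-7.2,0]' 0
python3 - <<'E'
from h import *
cv2.imwrite('pics/w_m9.png',imaging.read_camera('wrist')[...,::-1])
for c in('scene','side'): cv2.imwrite(f'pics/end_{c}.png',imaging.read_camera(c)[...,::-1])
E
```

```text
time: 33.87
eef_pos: [0.5725, 0.3494, 0.0394]
tcp_rot: [0.529, 0.849, 0.0, 0.0]
contact_force: [0.5, -1.0, 0.2]
opening: 0.802
time: 34.12
eef_pos: [0.5724, 0.3494, 0.0395]
tcp_rot: [0.529, 0.849, 0.0, -0.0]
contact_force: [-1.1, -0.4, 0.7]
opening: 0.963
time: 35.03
eef_pos: [0.5731, 0.3497, 0.222]
tcp_rot: [0.529, 0.849, 0.002, 0.001]
contact_force: [0.2, 0.4, 0.3]
opening: 0.997
```

View pics/w_m9.png

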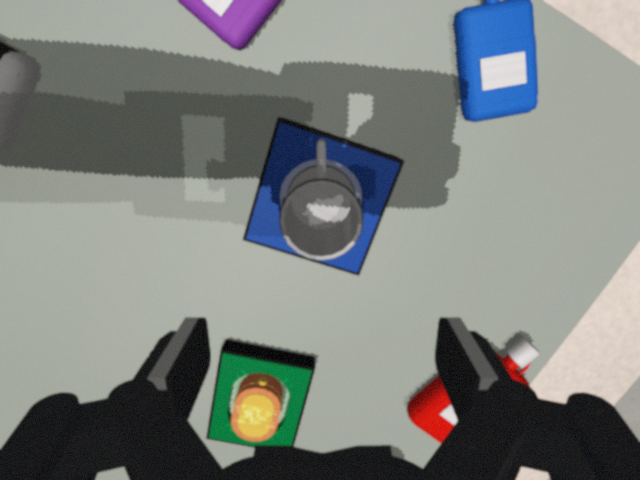

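View pics/end_scene.png

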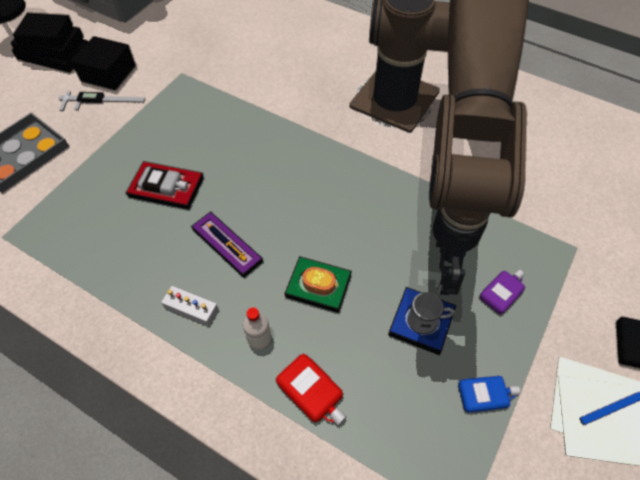

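View pics/end_side.png

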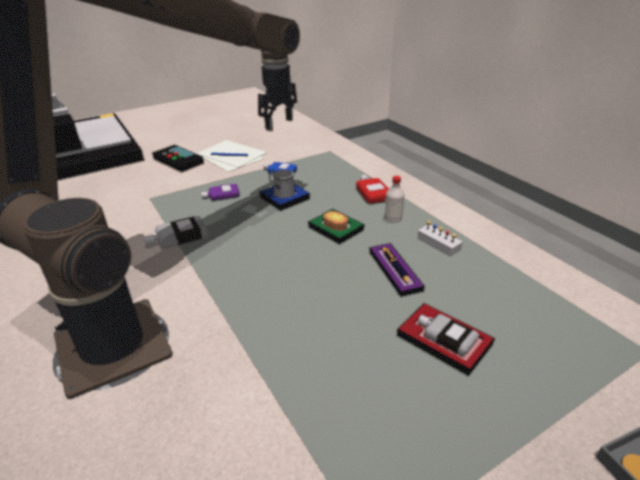

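All four look seated: flask (167,183), pen (226,243), box (319,281) and mug (427,312) in the scene picture. The bottle and block haven't moved. One numeric check before handing in.

```bash
python3 - <<'E'
from h import *
import pickle
F=pickle.load(open('F.pkl','rb'))
for n,k in(('mug','mug_case'),('flask','flask_case'),('pen','pen_case'),('trinket_box','trinket_case')):
    obs=[]
    for c in('scene','side'):
        i=imaging.camera_info(c); e=proj(i,[[*F[k][:2],.025]])[0]
        ds=[d for d in imaging.silhouettes(c,n) if np.hypot(*(np.array(d['uv'])-e))<22]
        if ds: obs.append((i,ds[0]['mask'].astype(float)))
    if not obs: print(n,'none');continue
    y=F[k][2]
    for o in [obs]+[[q] for q in obs]:
        p,cst=fit(n,o,F[k],.012,yaws=[y,y+.35,y-.35]); print(n,len(o),'offset mm',((p-F[k])[:2]*1000).round(1),'yaw diff',round(float(np.degrees(p[2]-y)),1),round(float(cst),3))
print(ctrl.get_state()['time'])
E
```

```text
mug 2 offset mm [1.8 0.3] yaw diff 15.2 0.153
mug 1 offset mm [3.3 0.6] yaw diff 22.4 0.074
mug 1 offset mm [3.7 8.7] yaw diff -28.2 0.162
flask 2 offset mm [0.3 3.2] yaw diff -0.1 0.179
flask 1 offset mm [1. 2.] yaw diff -1.0 0.177
flask 1 offset mm [-0.5  3.6] yaw diff 3.2 0.176
pen 1 offset mm [-0.7  2.4] yaw diff -1.6 0.27
pen 1 offset mm [-0.7  2.4] yaw diff -1.6 0.27
trinket_box 2 offset mm [0.1 1.9] yaw diff -11.8 0.207
trinket_box 1 offset mm [1.4 2.6] yaw diff -11.6 0.193
trinket_box 1 offset mm [-0.2  4.2] yaw diff -13.8 0.212
35.5833
```

```bash
python3 -c "
from plant import ctrl
print(ctrl.sign_off())"
```

```text
the job is handed in; nothing more can be done
None
```

I put the small steel flask, the trinket box, the pen and the mug each into its own case. Each was lowered until the wrist force rose at or very near the predicted seating height, then released. I handed the job in at about 36 s.

- **Position:** the last combined silhouette fits put every piece within about 3.5 mm of its case centre; the limit is 12 mm. The wrist and scene pictures show all four inside their recesses and the gripper clear. The polish bottle and cutter block look unmoved in the pictures; I did not re-measure them.
- **Checks that disagreed:**
  - The mug's side-view fit alone was 9 mm off. Its mask was poor because the handle confuses it and a blue flask stands behind. The scene-view fit gave about 3 mm.
  - The last fits turned the trinket box about 12° from its case, while the close wrist picture shows it straight in the recess.
  - The pen was seen by only one of the two fixed cameras in the last check.
- **Not measured:** seating height and flatness were not measured after release. I judged them from the contact height and the pictures.

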